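# Mock up the component layout on a bare board

### The arm

A 6-joint arm with a two-finger parallel gripper is mounted at the origin on the work surface. World frame = base frame: x ahead of the robot, y to its left, z up, the work surface at z = 0. Lengths are in m, angles in rad, forces in N, time in s.
With the tool pointing down it reaches from about 0.225 to 0.725 m from the base axis. Payload 3.1 kg.
Tool frame: the origin (TCP) lies midway between the tips of the shut fingers; the grasp point (between the pads) lies 19 mm behind it; z points along the fingers, y is the direction in which the jaws open and shut (so a half turn about z gives the same grasp; the last joint's range is limited). The gripper opens to 85 mm and grips with 20 to 120 N. Pads are 22 mm wide; open, the fingers measure 114 mm over their backs; the gripper's body (76 mm by 85 mm) begins 54 mm behind the grasp point. The pads swing forward as they close: fully open they stand 13 mm farther back than shut.
Start: joints at [1.162, 0.048, 0.099, 1.622, 0, 1.443], TCP at [0.145, 0.504, 0.231] pointing down, gripper open.
Joint ranges: [-2.91, 2.91], [-0.99, 1.94], [-1.21, 1.42], [-2.12, 2.29], [-1.49, 1.47], [-3.14, 3.14]. Speed limits (rad/s): [2.79, 2.79, 3.14, 3.14, 3.14, 3.14].

### API

Orientations are given as a unit quaternion [x, y, z, w].
In Python, from plant import arm gives the robot as it stands.
- The arm moves only by the tool send_rows, never from a script. Its argument "rows" is one flat list of numbers, 7 for each row, row after row: the shift along the tool's x, y, z in cm, then the turn, a rotation vector about the tool's x, y, z in degrees, then the finger opening in cm, from 0 to 8.54. A call has 1 to 5 rows; each row shifts and turns the commanded pose from where the row before left it, along the tool's axes as they then stand; what a row does not reach is not made up. A row lasts 1/8 s, in which the tool goes at most 62.5 mm and 10.7 degrees, less where a joint would pass 70% of its speed; a pose out of reach is approached as far as the arm can. A call with a gripper value outside its range is refused whole. The fingers move at their own pace and stop on an object; the grip force is fixed at half the most. Time passes only in rows, so rows that do not move let the fingers close. It gives the time, the measured TCP pose, the force and the opening at its end, in the units of the state.
- arm.sense(): the state, without advancing time (a new reading comes with each control period).
- arm.read_camera(name): name is "scene" or "top" or "wrist"; returns a dict with "frame" (384x512x3 uint8, blue, green, red), "mtx" (3x3 intrinsics, pixels), "rvec" (rotation vector, rad) and "tvec" (3), from world to camera coordinates, as OpenCV has them. Camera axes: x right, y down, z forward; pixel columns grow to the right and rows downward; lengths in m; the calibration is good to about 2 mm. A picture is of the moment at which its call begins. There is no depth.
- arm.sign_off(): hands the job in, once; it reports no verdict.
The state is a dict: "time_s": time; "qpos": joint angles; "joint_velocities": joint speeds; "joint_torque": joint torques, N m; "tool_pos": TCP position; "ee_rot": TCP orientation; "wrist_force": force on the tool from outside, world axes, zero at the start; "ft_torque": the same for the moment, N m; "width": opening from 0.0 (shut) to 1.0 (fully open).
Only numpy, scipy, OpenCV 4.12 (cv2) and the standard library are available. Lean on these libraries where they do the work, as an engineer would, in place of code of your own. Each camera call takes 0.05 s, during which the arm holds its last target.

### The job

Mock up the layout on the bare green board with parts from the kit tray: stand the heat sink midway between the transformer and the terminal block and put the fan centred on top of it, both square with the board; stand the tall capacitor directly behind the transformer (on the side away from the gold contacts), in line with it, leaving a clear gap of about 30 mm; and set the relay directly in front of the terminal block (towards the gold contacts), in line with it, again with a gap of about 30 mm, its long side parallel to the row of contacts. Everything ends upright, released and at rest, and the low capacitor and the ring choke stay where they are in the tray.

Things in the scene. Friction and masses are not known exactly. Their poses are not given: they have to be found in the camera images.
- board_top (a point): Bare green circuit board, 190 mm deep (own x) by 240 mm wide (own y), on a fixed grey plate; the point is the centre of its upper face, 12 mm above the bench. Own +x points from the front edge (the one with the row of gold contacts, on the robot's side) to the back edge; own +y points to the board's left seen from the robot; z up. It lies on either half of the bench.
- transformer_top (a point): Transformer soldered to the board: steel core with pale tape-wrapped coil, 44 x 44 mm, 40 mm high. The point is the centre of its top, 40 mm above the board's face. Axes parallel to the board's. It stands 80 mm to the left or to the right of the board's centre, on the board's own y axis (own x = 0).
- connector_top (a point): Grey screw terminal block soldered to the board: 46 mm long (own x, front to back), 20 mm wide (own y), 20 mm high, four screws on top. The point is the centre of its top, 20 mm above the board's face. Axes parallel to the board's. It stands 80 mm from the board's centre, on the side opposite to the transformer, on the same line (own x = 0).
- heatsink_mid (a point): Loose finned aluminium heat sink, 44 x 44 mm, 25 mm high, flat underside, about 90 g, fins upward along own x; square, so any quarter turn serves. It starts upright in the kit tray. The point is its centre, half-way up; z up at the start.
- fan_mid (a point): Loose black axial fan with a grey rotor, 40 x 40 mm, 20 mm high, about 30 g, lying flat in the kit tray; any quarter turn serves. The point is its centre, half-way up; z up at the start.
- tall_cap_mid (a point): Loose tall capacitor: dark upright cylinder with aluminium top, 25 mm diameter, 45 mm high, about 35 g, standing in the kit tray. The point is its centre, half-way up; z up at the start.
- relay_mid (a point): Loose white relay: rectangular block, 24 mm (own x) by 45 mm (own y, its long side), 26 mm high, about 45 g, standing in the kit tray; a half turn makes no difference. The point is its centre, half-way up; z up at the start.
- low_cap_mid (a point): Loose low, wide capacitor: dark cylinder with aluminium top, 34 mm diameter, only 20 mm high, standing in the kit tray; not needed, to be left where it is. The point is its centre, half-way up; z up at the start.
- tray: Mid-grey kit tray, 220 mm (own x) by 320 mm (own y), fixed, on the other half of the bench from the board: floor 3 mm and rim 9 mm above the bench. Origin: centre of its underside, on the bench. It holds the six loose parts in random places, 80 mm or more apart between centres.
- choke_mid (a point): Loose ring-shaped choke wound with copper, 41 mm diameter, 13 mm high, lying in the kit tray; not needed, to be left where it is. The point is its centre, half-way up; z up at the start.
There are look-alikes about, which are no part of the job. Leave any blue look-alike of the part that bears fan_mid alone.

How it is judged:
At the end, for the whole second after the job is handed in: Heat sink within 12 mm of midway, fan on it within 9 mm; tall capacitor behind transformer, relay before terminal block: gaps 30 +-14 mm, 12 mm sideways. Square within 0.18 rad, upright within 0.1 rad, on the board, released, at rest; low capacitor and choke moved under 20 mm (x of heatsink_mid in the frame of board_top between -0.012 and 0.012 m and y of heatsink_mid in the frame of board_top between -0.012 and 0.012 m and z of heatsink_mid in the frame of board_top between 0.0095 and 0.0155 m and (angle between the x axis of heatsink_mid and the x axis of board_top, either way round below 0.18 rad or angle between the x axis of heatsink_mid and the y axis of board_top, either way round below 0.18 rad) and angle between each of heatsink_mid, fan_mid, tall_cap_mid, relay_mid's own z axis and vertical below 0.1 rad and horizontal distance between fan_mid and heatsink_mid below 0.009 m and z of fan_mid in the frame of heatsink_mid between 0.0195 and 0.0255 m and (angle between the x axis of fan_mid and the x axis of board_top, either way round below 0.18 rad or angle between the x axis of fan_mid and the y axis of board_top, either way round below 0.18 rad) and x of tall_cap_mid in the frame of transformer_top between 0.0505 and 0.0785 m and y of tall_cap_mid in the frame of transformer_top between -0.012 and 0.012 m and z of tall_cap_mid in the frame of board_top between 0.0195 and 0.0255 m and x of relay_mid in the frame of connector_top between -0.079 and -0.051 m and y of relay_mid in the frame of connector_top between -0.012 and 0.012 m and z of relay_mid in the frame of board_top between 0.01 and 0.016 m and angle between the y axis of relay_mid and the y axis of board_top, either way round below 0.18 rad and linear speed of each of heatsink, fan, tall_cap, relay below 0.01 m/s and distance of each of low_cap_mid, choke_mid from where it was at the start of the episode below 0.02 m); the robot touches nothing.
It fails at once if the low capacitor or the ring choke is carried off or knocked away (over 40 mm) (distance of any of low_cap_mid, choke_mid from where it was at the start of the episode above 0.04 m).
It also fails if it takes over 102 s, if anything falls off the work surface, if the arm or the gripper's body presses on something with over 40 N, if the wrist force passes 120 N, or if a joint passes its speed limit or range.

## Working session

There is one attempt and no reset: what is moved stays moved. The work goes in short steps, Python scripts to look and compute and a tool call to move; the robot and the scene stay as the last step left them, time stands still between calls to the robot, and variables do not carry over. Pictures are saved under pics/ and viewed, and the job is handed in when it is done.

Besides the shell and the picture viewer there is one more tool, called after "Emit:" as a command line: name --argument value ..., lists and objects as JSON in quotes. send_rows: Moves the arm, as the interface text tells. Its arguments: {"type":"object","properties":{"rows":{"type":"array"}},"required":["rows"]}

```bash
ls; mkdir -p pics; python3 - <<'E'
from plant import arm
import cv2
print(arm.sense())
for n in("scene","top","wrist"):
    c=arm.read_camera(n); cv2.imwrite(f"pics/{n}0.png",c["frame"]); print(n,c["mtx"].tolist(),c["rvec"],c["tvec"])
E
```

```text
pics
{'time_s': 0.0, 'qpos': array([1.16222459e+00, 4.87299229e-02, 9.75402652e-02, 1.62199211e+00,
       1.01060722e-05, 1.44296184e+00]), 'joint_velocities': array([-0.00046249, -0.00043292, -0.0003946 ,  0.00048178, -0.00048105,
        0.000703  ]), 'joint_torque': array([-1.88306757e-06, -3.38786066e+01,  3.20014429e+01,  2.04843777e-02,
       -1.88060549e-04,  3.18924641e-06]), 'tool_pos': array([0.14523363, 0.50385856, 0.23009913]), 'ee_rot': array([ 1.39908026e-01,  9.90163785e-01, -1.14873860e-03, -3.20941980e-04]), 'wrist_force': array([-0.47698417, -0.09564692,  0.3857688 ]), 'ft_torque': array([-0.00280621,  0.0047869 , -0.005015  ]), 'width': 0.9974730661901773}
scene [[476.2428282410938, 0.0, 256.0116434197232], [0.0, 476.2428282410938, 192.0573072731668], [0.0, 0.0, 1.0]] [ 1.39597111  2.36146107 -0.73036994] [ 0.21481407 -0.30313149  1.23729278]
top [[413.90300450613233, 0.0, 245.36931684247378], [0.0, 413.90300450613233, 188.92646913936997], [0.0, 0.0, 1.0]] [ 2.20198913 -2.14474744  0.06285413] [0.01195027 0.50204191 0.90439116]
wrist [[274.9005460065101, 0.0, 258.2393614386097], [0.0, 274.9005460065101, 194.9331035052958], [0.0, 0.0, 1.0]] [-2.32282475 -1.74952891 -0.24251367] [-0.52449605 -0.03673925  0.37762659]
```

View pics/top0.png

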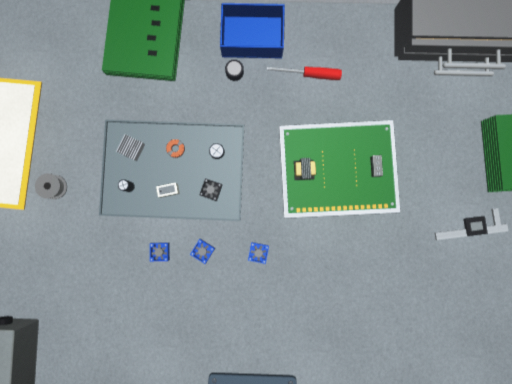

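View pics/scene0.png

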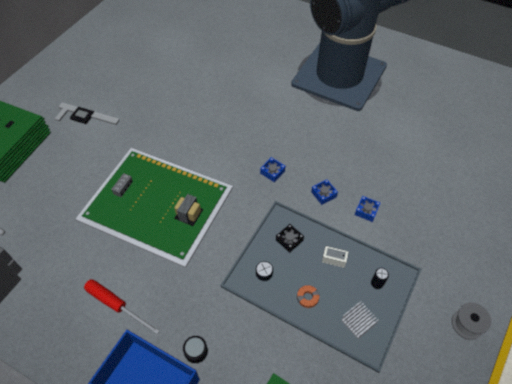

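View pics/wrist0.png

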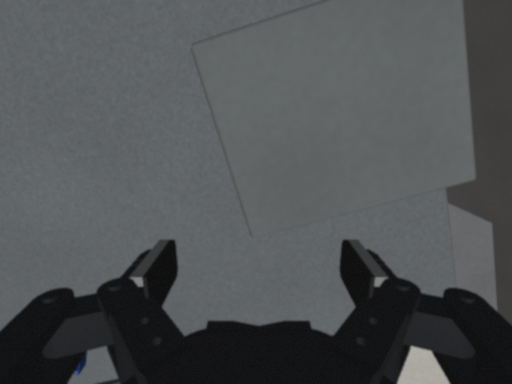

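The top view shows the tray on the left (px 102-242, 121-219) and the board on the right (px 281-398, 122-216). The transformer is at (305,169) and the terminal block at (377,166). In the tray are the heat sink (130,147), choke (175,148), low cap (217,151), tall cap (125,186), relay (167,190) and black fan (210,189). The blue fans sit outside the tray. Next I'll zoom in and measure.

```bash
cat > h.py <<'E'
import numpy as np, cv2
from plant import arm
def cam(n):
    c=arm.read_camera(n); R=cv2.Rodrigues(np.array(c["rvec"],float))[0]
    return c["frame"],np.array(c["mtx"]),R,np.array(c["tvec"],float).ravel()
def ray(C,uv,z):
    _,K,R,t=C
    uv=np.atleast_2d(np.asarray(uv,float))
    d=(np.linalg.inv(K)@np.c_[uv,np.ones(len(uv))].T).T@R
    o=-R.T@t
    return o+d*((z-o[2])/d[:,2])[:,None]
def proj(C,P):
    _,K,R,t=C
    p=(np.atleast_2d(P)@R.T+t)@K.T
    return p[:,:2]/p[:,2:]
E
python3 - <<'E'
from h import *
C=cam("top"); f=C[0]
cv2.imwrite("pics/topc1.png",cv2.resize(f[110:265,95:250],None,fx=3.8,fy=3.8,interpolation=cv2.INTER_CUBIC))
cv2.imwrite("pics/topc2.png",cv2.resize(f[112:225,272:407],None,fx=5,fy=5,interpolation=cv2.INTER_CUBIC))
print(-C[2].T@C[3])
hsv=cv2.cvtColor(f,cv2.COLOR_BGR2HSV)
# white margin + green board
g=cv2.inRange(hsv,(45,100,40),(75,255,255)); g[:, :270]=0; g[:,410:]=0; g[:115]=0; g[230:]=0
cn=max(cv2.findContours(g,0,2)[0],key=cv2.contourArea)
r=cv2.minAreaRect(cn); b=cv2.boxPoints(r); print("green",r,"\n",ray(C,b,.012))
w=cv2.inRange(hsv,(0,0,180),(180,60,255)); w[:, :270]=0; w[:,410:]=0; w[:115]=0; w[230:]=0
pts=cv2.findNonZero(w|g); r=cv2.minAreaRect(cv2.convexHull(pts)); b=cv2.boxPoints(r); P=ray(C,b,.012)
print("white",r,"\n",P,P.mean(0),[np.linalg.norm(P[i]-P[i-1]) for i in range(4)])
print(ray(C,[[305,169],[377,166],[130,147],[175,148],[217,151],[125,186],[167,190],[210,189]],.02))
E
```

```text
[0.43134281 0.00714051 0.94021522]
green ((339.37152099609375, 168.53273010253906), (82.51314544677734, 106.3558349609375), 87.01853942871094) 
 [[ 0.63828798 -0.05904193  0.012     ]
 [ 0.65652756 -0.29868144  0.012     ]
 [ 0.4703485  -0.30825346  0.012     ]
 [ 0.4517451  -0.07232863  0.012     ]]
white ((339.46044921875, 168.69947814941406), (93.0841064453125, 116.85760498046875), 87.1728744506836) 
 [[ 0.64953646 -0.04675789  0.012     ]
 [ 0.66882744 -0.31035712  0.012     ]
 [ 0.45879699 -0.32038725  0.012     ]
 [ 0.43903    -0.0613893   0.012     ]] [ 0.55404772 -0.18472289  0.012     ] [np.float64(0.2110143372023591), np.float64(0.26430416544470453), np.float64(0.21026981132762745), np.float64(0.25975117623650607)]
[[ 0.54952465 -0.106758    0.02      ]
 [ 0.56021904 -0.26657593  0.02      ]
 [ 0.58975976  0.28826338  0.02      ]
 [ 0.5899163   0.18623443  0.02      ]
 [ 0.58536841  0.09124494  0.02      ]
 [ 0.50115431  0.29524955  0.02      ]
 [ 0.49459508  0.20038035  0.02      ]
 [ 0.49931045  0.10413122  0.02      ]]
```

View pics/topc1.png

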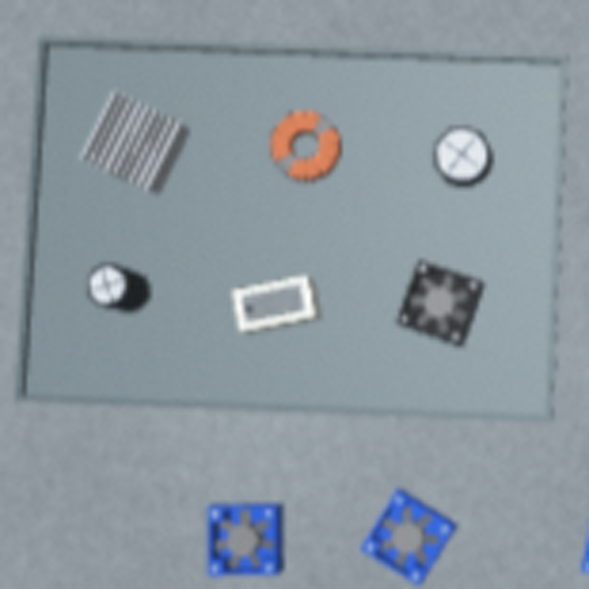

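View pics/topc2.png

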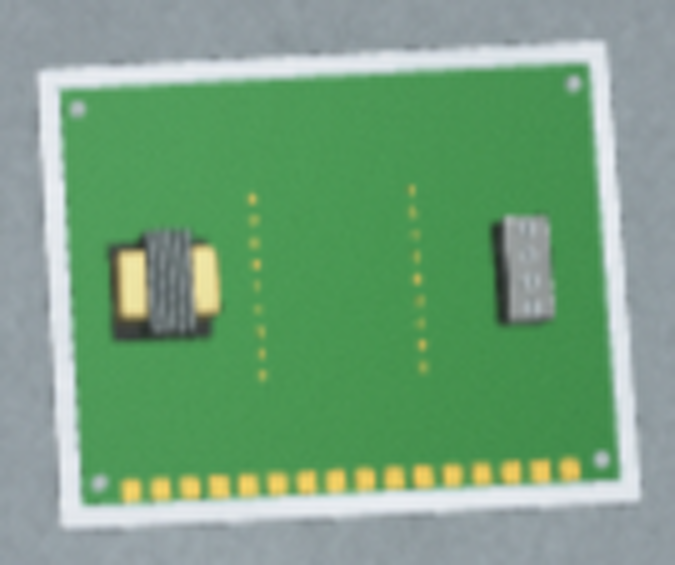

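```bash
cat >> h.py <<'E'
from scipy.spatial.transform import Rotation as Rot
def yaw_dirs(s=None):
    s=s or arm.sense(); M=Rot.from_quat(s["ee_rot"]).as_matrix(); return np.array(s["tool_pos"]),M
def go(p,jaw=None):
    """print tool-frame shift (cm) to world p [TCP] if turned first by deg so that tool y is along world angle jaw(deg) mod 180"""
    s=arm.sense(); t,M=yaw_dirs(s); tilt=np.degrees(np.arccos(-M[2,2]))
    cur=np.degrees(np.arctan2(M[1,1],M[0,1])); d=0
    if jaw is not None:
        d=(jaw-cur+90)%180-90   # world yaw change
    M2=Rot.from_euler('z',d,degrees=True).as_matrix()@M
    sh=M2.T@(np.array(p)-t)*100
    sh0=M.T@(np.array(p)-t)*100
    print("t=%.2f tcp"%s["time_s"],t.round(4),"jaw %.1f tilt %.2f w %.3f F"%(cur,tilt,s["width"]),np.round(s["wrist_force"],1),"q6 %.2f"%s["qpos"][5])
    print(" tool turn z %.1f deg; shift after turn"%-d,sh.round(2),"| shift w/o turn",sh0.round(2))
E
python3 - <<'E'
from h import *
C=cam("wrist"); c=-C[2].T@C[3]; t,M=yaw_dirs()
print(c, "in tool",M.T@(c-t), "cam axis world",C[2][2],"in tool",M.T@C[2][2], "TCP px",proj(C,t))
go([0.45,0.2,0.33])
E
```

```text
[0.07942099 0.52385998 0.37232253] in tool [ 0.06885956  0.00049147 -0.14158007] cam axis world [ 0.26379917 -0.07747086 -0.96146152] in tool [-2.75049389e-01 -2.48887647e-04  9.61430066e-01] TCP px [[257.39518223 243.26474636]]
t=0.25 tcp [0.1454 0.5042 0.2307] jaw 73.9 tilt 0.07 w 0.998 F [-0.3  0.1  0.2] q6 1.44
 tool turn z 0.0 deg; shift after turn [-37.7  -20.79  -9.91] | shift w/o turn [-37.7  -20.79  -9.91]
```

Emit:
send_rows --rows '[-4.5,-2.5,-1.2,0,0,0,6.5,-4.5,-2.5,-1.2,0,0,0,6.5,-4.5,-2.5,-1.2,0,0,0,6.5,-4.5,-2.5,-1.2,0,0,0,6.5,-4.5,-2.5,-1.2,0,0,0,6.5]'

```text
time_s: 0.88
tool_pos: [0.328, 0.3207, 0.2917]
ee_rot: [0.14, 0.99, 0.0, 0.0]
wrist_force: [0.7, 0.7, -0.2]
width: 0.766
```

Emit:
send_rows --rows '[-4.5,-2.5,-1.2,0,0,0,6.5,-4.5,-2.5,-1.2,0,0,0,6.5,-4.5,-2.5,-1.2,0,0,0,6.5,-1.5,-0.8,-0.3,0,0,0,6.5,0,0,0,0,0,0,6.5]'

```text
time_s: 1.5
tool_pos: [0.4485, 0.2002, 0.33]
ee_rot: [0.141, 0.99, 0.0, -0.0]
wrist_force: [-0.3, 0.5, -0.6]
width: 0.76
```

```bash
python3 - <<'E'
from h import *
go([0.45,0.2,0.33])
C=cam("wrist"); np.savez("w1.npz",f=C[0],K=C[1],R=C[2],t=C[3])
cv2.imwrite("pics/w1.png",cv2.resize(C[0],(768,576),interpolation=cv2.INTER_CUBIC))
E
```

```text
t=1.50 tcp [0.4485 0.2002 0.33  ] jaw 73.8 tilt 0.06 w 0.760 F [-0.3  0.5 -0.6] q6 0.57
 tool turn z 0.0 deg; shift after turn [-0.15  0.02  0.  ] | shift w/o turn [-0.15  0.02  0.  ]
```

View pics/w1.png

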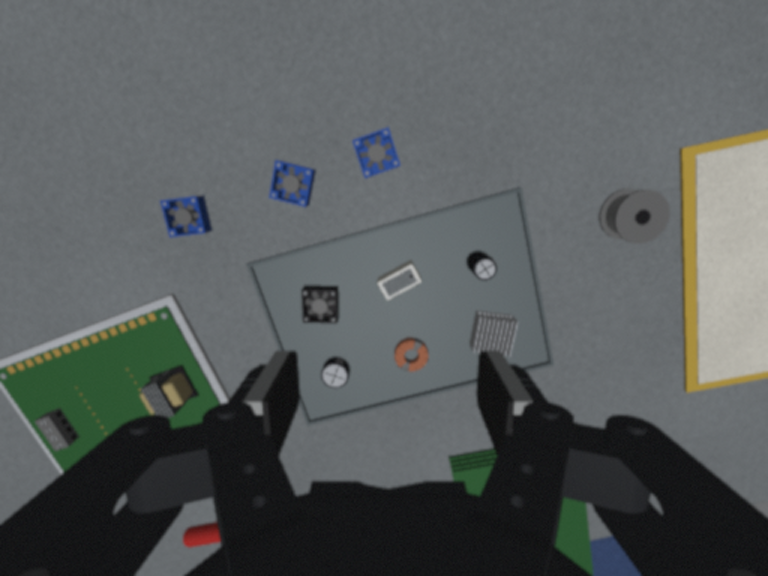

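The wrist view shows the whole tray: fan at (320,305), relay (399,282), tall cap top (485,268), heat sink (495,334), choke (411,354) and low cap (335,373), in 1.5x pixels. Next I'll measure each part with masks in both views.

```bash
cat > m.py <<'E'
from h import *
def wcam(fn): 
    d=np.load(fn); return d["f"],d["K"],d["R"],d["t"]
def blob(C,uv,r,z,bg=None,thr=22,name=None):
    """pixels differing from local background, nearest blob to uv; rect rays onto plane z"""
    f=C[0].astype(float); u,v=map(int,uv); sub=f[v-r:v+r+1,u-r:u+r+1]
    bgc=np.median(sub.reshape(-1,3),0)
    m=(np.abs(sub-bgc).max(2)>thr).astype(np.uint8)*255
    m=cv2.morphologyEx(m,cv2.MORPH_CLOSE,np.ones((3,3)))
    cs=cv2.findContours(m,cv2.RETR_EXTERNAL,cv2.CHAIN_APPROX_NONE)[0]; c=max(cs,key=cv2.contourArea)
    P=ray(C,c[:,0,:]+[u-r,v-r],z)[:,:2]
    rc=cv2.minAreaRect((P*1000).astype(np.float32))
    return rc,m
E
python3 - <<'E'
from m import *
T=cam("top"); W=wcam("w1.npz")
ob={"heatsink":([.590,.288],.028),"fan":([.499,.104],.023),"tall":([.50,.295],.048),"relay":([.4946,.200],.029),"low":([.585,.091],.023),"choke":([.59,.186],.016)}
for n,(p,z) in ob.items():
    for nm,C,r in(("top",T,16),("wr",W,22)):
        uv=proj(C,[*p,z/2])[0]
        rc,m=blob(C,uv,r,z)
        cv2.imwrite(f"pics/m_{n}_{nm}.png",cv2.resize(np.hstack([cv2.cvtColor(m,8),C[0][int(uv[1])-r:int(uv[1])+r+1,int(uv[0])-r:int(uv[0])+r+1]]),None,fx=6,fy=6,interpolation=0))
        print(n,nm,uv.round(0),np.round(rc[0],1),np.round(rc[1],1),round(rc[2],1))
import glob
rows=[]
for n in ob:
    a=cv2.imread(f"pics/m_{n}_top.png");b=cv2.imread(f"pics/m_{n}_wr.png"); 
    rows.append(np.hstack([cv2.resize(a,(300,150),interpolation=0),cv2.resize(b,(300,150),interpolation=0)]))
cv2.imwrite("pics/masks.png",cv2.resize(np.vstack(rows),(400,600)))
E
```

```text
heatsink top [131. 147.] [587.6 285.1] [53.  43.2] 66.0
heatsink wr [327. 222.] [615.9 287.1] [47.7 19.1] 73.8
fan top [210. 189.] [498.2 103. ] [43.3 42.3] 73.1
fan wr [213. 202.] [497.1 105.9] [41.5 45.9] 71.9
tall top [125. 186.] [491.3 293.8] [54.5 60.3] 1.5
tall wr [321. 174.] [495.9 288.6] [32.4 25.1] 30.4
relay top [168. 190.] [495.1 198.3] [27.1 49.5] 13.8
relay wr [265. 185.] [494.  199.9] [28.8 46. ] 13.1
low top [217. 152.] [584.9  92.1] [36.3 33.7] 1.8
low wr [222. 247.] [581.3  96.8] [33.9 37.6] 30.9
choke top [176. 149.] [590.1 187.6] [42.4 40. ] 46.5
choke wr [272. 235.] [589.5 189.6] [39.8 43.1] 74.1
```

View pics/masks.png

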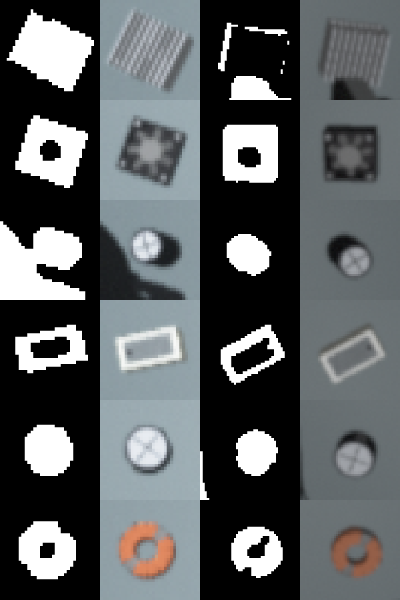

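```bash
python3 - <<'E'
from m import *
W=wcam("w1.npz"); T=cam("top")
for C,(u,v),r,th in ((W,(323,178),16,110),(T,(123,185),12,190)):
    g=cv2.cvtColor(C[0],6)[v-r:v+r+1,u-r:u+r+1]; print(g.max(),np.median(g))
    m=(g>(g.max()*.6+np.median(g)*.4)).astype(np.uint8); k=cv2.connectedComponentsWithStats(m)
    i=1+np.argmax(k[2][1:,4]); print(k[2][i],ray(C,k[3][i]+[u-r,v-r],.048))
go([.588,.289,.12],66)
E
```

```text
165 105.0
[11 14  4  5 16] [[0.49917969 0.28634818 0.048     ]]
233 145.0
[ 8  8  8  8 41] [[0.50175946 0.29222362 0.048     ]]
t=1.65 tcp [0.4471 0.2016 0.3301] jaw 74.0 tilt 0.06 w 0.759 F [-0.2 -0.5 -0.3] q6 0.57
 tool turn z 8.0 deg; shift after turn [-9.34 13.71 21.  ] | shift w/o turn [-11.16  12.28  20.99]
```

Emit:
send_rows --rows '[0,0,0,0,0,8,6.5,-2.3,3.4,3,0,0,0,6.5,-2.3,3.4,4,0,0,0,6.5,-2.3,3.4,4,0,0,0,6.5,-2.4,3.5,4,0,0,0,6.5]'

```text
time_s: 2.28
tool_pos: [0.5885, 0.2902, 0.1792]
ee_rot: [0.207, 0.978, 0.0, -0.0]
wrist_force: [0.8, -1.2, 0.1]
width: 0.759
```

Emit:
send_rows --rows '[0,0,4,0,0,0,6.5,0,0,2,0,0,0,6.5]'

```text
time_s: 2.52
tool_pos: [0.5859, 0.2891, 0.1155]
ee_rot: [0.207, 0.978, -0.002, -0.003]
wrist_force: [-0.5, -1.2, 0.3]
width: 0.753
```

```bash
python3 - <<'E'
from m import *
go([.588,.289,.02],66)
C=cam("wrist"); np.savez("w2.npz",f=C[0],K=C[1],R=C[2],t=C[3])
cv2.imwrite("pics/w2.png",cv2.resize(C[0],(768,576),interpolation=cv2.INTER_CUBIC))
E
```

```text
t=2.52 tcp [0.5859 0.2891 0.1155] jaw 66.1 tilt 0.41 w 0.753 F [-0.5 -1.2  0.3] q6 0.77
 tool turn z 0.1 deg; shift after turn [-0.25  0.12  9.55] | shift w/o turn [-0.25  0.12  9.55]
```

View pics/w2.png

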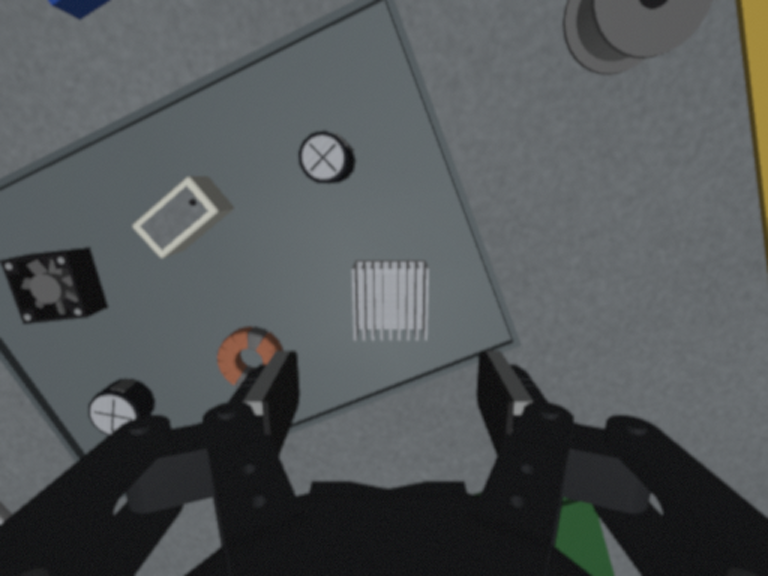

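The heat sink is square to the jaws, with its top outline at x 352-429, y 262-340. The tall cap top is at (323,157), and the relay top corners are (133,225), (190,179), (217,210) and (162,256).

```bash
python3 - <<'E'
from m import *
C=wcam("w2.npz")
def f(p,z):
    return ray(C,(np.array(p)+.5)/1.5-.5,z)[:,:2]
h=f([[354,262],[427,262],[429,340],[352,340]],.028); print(h,h.mean(0),[np.linalg.norm(h[i]-h[i-1]) for i in range(4)])
print("tall",f([[323,157],[300,157],[346,157],[323,133],[323,181]],.048))
r=f([[133,225],[190,179],[217,210],[162,256]],.029);print("relay",r,r.mean(0),[np.linalg.norm(r[i]-r[i-1]) for i in range(4)])
go([*h.mean(0),.012],66)
E
```

```text
[[0.55836717 0.28077237]
 [0.57506932 0.31861254]
 [0.61939421 0.30163952]
 [0.6008528  0.25952094]] [0.58842088 0.29013635] [np.float64(0.04750423792683954), np.float64(0.04136230364458179), np.float64(0.04746345186730731), np.float64(0.04601911363095651)]
tall [[0.5025227  0.29223869]
 [0.49801296 0.28205366]
 [0.50703017 0.30241861]
 [0.49276103 0.29706201]
 [0.51258065 0.28726898]]
relay [[0.49009574 0.17807352]
 [0.48175144 0.21973372]
 [0.5018084  0.22470973]
 [0.51140535 0.18339284]] [0.49626523 0.20147745] [np.float64(0.021963489525865687), np.float64(0.042487644064170736), np.float64(0.020665003361001695), np.float64(0.04241682328777293)]
t=2.58 tcp [0.5848 0.2886 0.1135] jaw 66.1 tilt 0.58 w 0.764 F [-2.  -0.1 -2. ] q6 0.77
 tool turn z 0.1 deg; shift after turn [-0.35  0.35 10.15] | shift w/o turn [-0.35  0.35 10.15]
```

Emit:
send_rows --rows '[-0.35,0.35,3,0,0,0,6.5,0,0,3,0,0,0,6.5,0,0,2,0,0,0,6.5,0,0,1,0,0,0,6.5,0,0,0,0,0,0,6.5]'

```text
time_s: 3.2
tool_pos: [0.5931, 0.2897, 0.03]
ee_rot: [0.208, 0.978, -0.0, -0.0]
wrist_force: [-0.2, 0.3, -0.8]
width: 0.762
```

```bash
python3 - <<'E'
from m import *
go([.5884,.290,.008],66)
C=cam("wrist")
cv2.imwrite("pics/w3.png",cv2.resize(C[0],(768,576),interpolation=cv2.INTER_CUBIC))
E
```

```text
t=3.20 tcp [0.5931 0.2897 0.03  ] jaw 65.9 tilt 0.05 w 0.762 F [-0.2  0.3 -0.8] q6 0.77
 tool turn z -0.1 deg; shift after turn [ 0.44 -0.16  2.2 ] | shift w/o turn [ 0.44 -0.16  2.2 ]
```

View pics/w3.png

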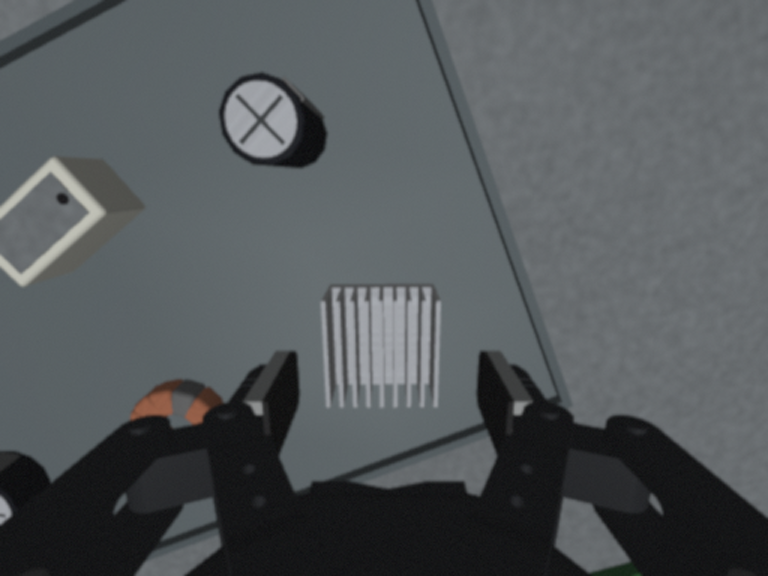

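```bash
python3 - <<'E'
from m import *
C=cam("wrist")
def f(p,z): return ray(C,(np.array(p)+.5)/1.5-.5,z)[:,:2]
h=f([[322,302],[440,302],[439,408],[326,408]],.028); print(h.mean(0),[np.linalg.norm(h[i]-h[i-1]) for i in range(4)])
print("tall",f([[261,119]],.048))
print(proj(C,[.5884,.29,.028])*1.5)
E
```

```text
[0.59153384 0.28921353] [np.float64(0.04408939536597439), np.float64(0.04339415116485412), np.float64(0.044112784614348095), np.float64(0.04488767457234834)]
tall [[0.50295448 0.29218794]]
[[380.03614401 349.1112071 ]]
```

Emit:
send_rows --rows '[0.4,-0.1,1.2,0,0,0,6.5,0,0,0.9,0,0,0,6.5,0,0,0,0,0,0,6.5]'

```text
time_s: 3.68
tool_pos: [0.5883, 0.2898, 0.0076]
ee_rot: [0.209, 0.978, -0.001, -0.001]
wrist_force: [0.9, -0.8, 0.7]
width: 0.761
```

Emit:
send_rows --rows '[-0.3,0,0,0,0,0,6.5,0,0,0,0,0,0,3.5,0,0,0,0,0,0,3.5,0,0,0,0,0,0,3.5,0,0,0,0,0,0,3.5]'

```text
time_s: 4.3
tool_pos: [0.5931, 0.2892, 0.0102]
ee_rot: [0.209, 0.978, 0.0, 0.001]
wrist_force: [0.5, -0.4, 3.5]
width: 0.496
```

Emit:
send_rows --rows '[0,0,0,0,0,0,3.5,0,0,-2,0,0,0,3.5,0,0,-4,0,0,0,3.5,0,0,-5,0,0,0,3.5,0,0,0,0,0,0,3.5]'

```text
time_s: 4.92
tool_pos: [0.5954, 0.2904, 0.1265]
ee_rot: [0.209, 0.978, 0.003, 0.005]
wrist_force: [0.9, -0.5, -0.5]
width: 0.495
```

```bash
python3 - <<'E'
from m import *
go([.5542,-.1846,.11],94.2)
C=cam("wrist")
cv2.imwrite("pics/w4.png",C[0])
E
```

```text
t=4.92 tcp [0.5954 0.2904 0.1265] jaw 65.9 tilt 0.63 w 0.495 F [ 0.9 -0.5 -0.5] q6 0.77
 tool turn z -28.3 deg; shift after turn [  7.6  -47.08   1.23] | shift w/o turn [-15.6  -45.06   1.42]
```

View pics/w4.png

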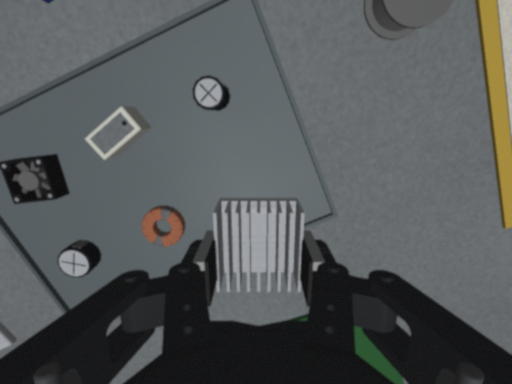

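Emit:
send_rows --rows '[0,0,0,0,0,-9.4,3.5,0,0,0,0,0,-9.4,3.5,0,0,0,0,0,-9.5,3.5,0.5,-3,0,0,0,0,3.5,0.8,-5,0,0,0,0,3.5]'

```text
time_s: 5.6
tool_pos: [0.5834, 0.2084, 0.1168]
ee_rot: [-0.038, 0.999, -0.0, -0.002]
wrist_force: [0.0, -0.5, -1.2]
width: 0.496
```

Emit:
send_rows --rows '[0.8,-5,0,0,0,0,3.5,0.8,-5,0,0,0,0,3.5,0.8,-5,0,0,0,0,3.5,0.8,-5,0,0,0,0,3.5,0.8,-5,0,0,0,0,3.5]'

```text
time_s: 6.22
tool_pos: [0.5617, -0.0451, 0.1173]
ee_rot: [-0.037, 0.999, 0.001, -0.002]
wrist_force: [0.4, -0.3, -0.9]
width: 0.497
```

Emit:
send_rows --rows '[0.8,-5,0,0,0,0,3.5,0.8,-4,0,0,0,0,3.5,0.3,-2,0,0,0,0,3.5,0,0,0,0,0,0,3.5,0,0,0,0,0,0,3.5]'

```text
time_s: 6.85
tool_pos: [0.5526, -0.1536, 0.1187]
ee_rot: [-0.037, 0.999, 0.001, -0.001]
wrist_force: [-0.3, -0.0, -0.1]
width: 0.498
```

```bash
python3 - <<'E'
from m import *
go([.5542,-.1846,.11],94.2)
C=cam("wrist");np.savez("w5.npz",f=C[0],K=C[1],R=C[2],t=C[3])
cv2.imwrite("pics/w5.png",cv2.resize(C[0],(768,576),interpolation=cv2.INTER_CUBIC))
E
```

```text
t=6.85 tcp [ 0.5526 -0.1536  0.1187] jaw 94.3 tilt 0.11 w 0.498 F [-0.3 -0.  -0.1] q6 -0.46
 tool turn z 0.1 deg; shift after turn [ 0.06 -3.1   0.87] | shift w/o turn [ 0.07 -3.1   0.87]
```

View pics/w5.png

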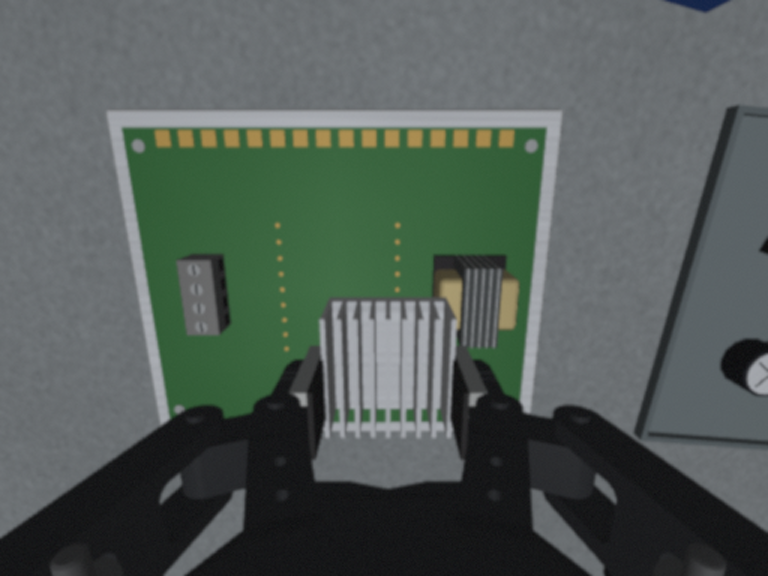

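```bash
python3 - <<'E'
from m import *
C=wcam("w5.npz")
def f(p,z): return ray(C,(np.array(p)+.5)/1.5-.5,z)[:,:2]
g=f([[123,127],[547,127]],.012); print("front corners",g,np.linalg.norm(g[1]-g[0]))
d=(g[1]-g[0])/np.linalg.norm(g[1]-g[0]); X=np.array([d[1],-d[0]])
print("yaw",np.degrees(np.arctan2(d[1],d[0]))-90,"centre",g.mean(0)+.095*X)
c=f([[178,260],[211,258],[222,334],[187,334]],.032); print("conn",c,c.mean(0))
print("predicted conn", g.mean(0)+.095*X-.08*d)
d=np.array([-np.sin(np.radians(4.2)),np.cos(np.radians(4.2))])
print("pred from top",np.array([.5542,-.1846])-.08*d)
# heat sink in hand
print(proj(C,[*yaw_dirs()[0][:2],yaw_dirs()[0][2]+.018])*1.5)
h=f([[322,318],[454,318],[452,437],[325,437]],.118+.018); print("hs",h.mean(0),[np.linalg.norm(h[i]-h[i-1]) for i in range(4)])
E
```

```text
front corners [[ 0.46946268 -0.30866572]
 [ 0.45145165 -0.07095024]] 0.23839682631664766
yaw 4.332859994948606 centre [ 0.55518565 -0.18263067]
conn [[ 0.53893881 -0.27270868]
 [ 0.53639105 -0.25413453]
 [ 0.58194292 -0.2495361 ]
 [ 0.58349737 -0.27022051]] [ 0.56019254 -0.26164996]
predicted conn [ 0.5612297  -0.26240203]
pred from top [ 0.56005906 -0.26438516]
[[387.07066064 388.88962058]]
hs [ 0.54989512 -0.15337329] [np.float64(0.04394603654876309), np.float64(0.042203909338192035), np.float64(0.04397499565075684), np.float64(0.04431543489340782)]
```

Emit:
send_rows --rows '[-0.2,-3,0,0,0,0,3.5,0,0,3,0,0,0,3.5,0,0,3,0,0,0,3.5,0,0,2.5,0,0,0,3.5,0,0,0.6,0,0,0,3.5]'

```text
time_s: 7.52
tool_pos: [0.5555, -0.1825, 0.0259]
ee_rot: [-0.038, 0.999, 0.001, -0.002]
wrist_force: [0.2, 1.1, -0.5]
width: 0.496
```

Emit:
send_rows --rows '[0,0,0,0,0,0,3.5,0,0,0,0,0,0,3.5]'

```text
time_s: 7.78
tool_pos: [0.5583, -0.185, 0.0301]
ee_rot: [-0.037, 0.999, -0.001, 0.001]
wrist_force: [-0.9, 0.0, -0.2]
width: 0.496
```

```bash
python3 - <<'E'
from m import *
go([.557,-.183,.018],94.25)
C=cam("wrist")
cv2.imwrite("pics/w6.png",cv2.resize(C[0],(768,576),interpolation=cv2.INTER_CUBIC))
E
```

```text
t=7.78 tcp [ 0.5583 -0.185   0.0301] jaw 94.2 tilt 0.17 w 0.496 F [-0.9  0.  -0.2] q6 -0.51
 tool turn z -0.0 deg; shift after turn [0.12 0.21 1.21] | shift w/o turn [0.12 0.21 1.21]
```

View pics/w6.png

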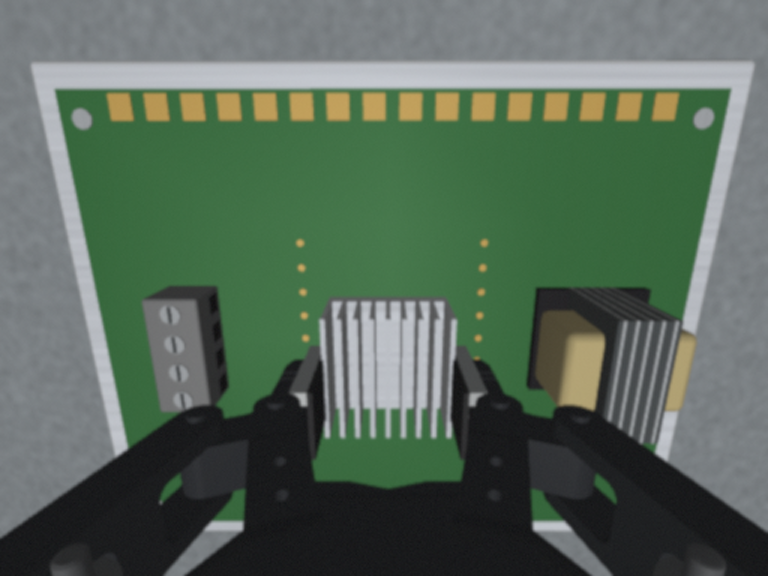

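Emit:
send_rows --rows '[0.1,0.2,0.7,0,0,0,3.5,0,0,0.3,0,0,0,3.5,0,0,0,0,0,0,3.5,0,0,0,0,0,0,3.5]'

```text
time_s: 8.32
tool_pos: [0.5559, -0.1828, 0.0191]
ee_rot: [-0.037, 0.999, 0.0, 0.0]
wrist_force: [-1.7, 1.8, 5.6]
width: 0.501
```

```bash
python3 - <<'E'
from m import *
go([.557,-.183,.018],94.25)
C=cam("wrist")
cv2.imwrite("pics/w7.png",cv2.resize(C[0],(768,576),interpolation=cv2.INTER_CUBIC))
E
```

```text
t=8.32 tcp [ 0.5559 -0.1828  0.0191] jaw 94.2 tilt 0.02 w 0.501 F [-1.7  1.8  5.6] q6 -0.51
 tool turn z -0.0 deg; shift after turn [-0.11 -0.03  0.11] | shift w/o turn [-0.11 -0.03  0.11]
```

View pics/w7.png

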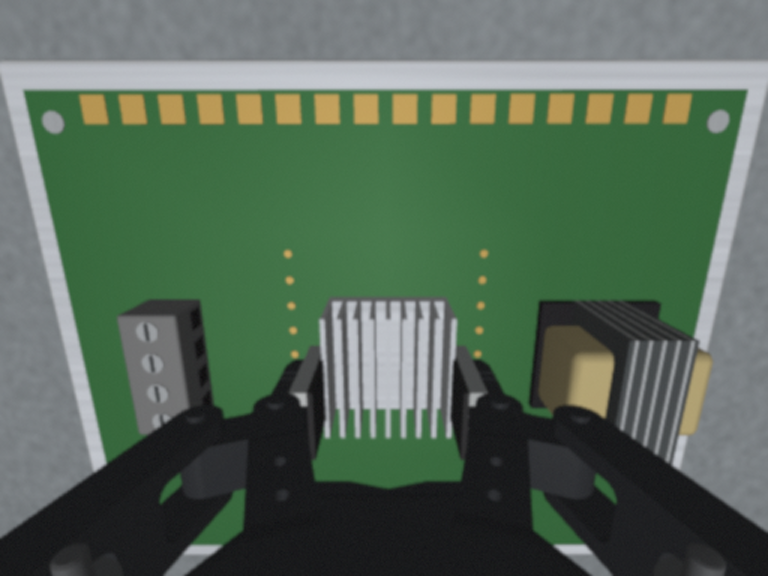

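Emit:
send_rows --rows '[0,0,0,0,0,0,6.5,0,0,0,0,0,0,6.5,0,0,0,0,0,0,6.5,0,0,-3,0,0,0,6.5,0,0,-5,0,0,0,6.5]'

```text
time_s: 9.0
tool_pos: [0.5537, -0.182, 0.096]
ee_rot: [-0.037, 0.999, 0.001, -0.003]
wrist_force: [0.9, -0.2, -0.3]
width: 0.759
```

Emit:
send_rows --rows '[0,0,-5,0,0,0,6.5,0,0,-3,0,0,0,6.5,0,0,0,0,0,0,6.5,0,0,0,0,0,0,6.5]'

```text
time_s: 9.5
tool_pos: [0.5554, -0.1828, 0.177]
ee_rot: [-0.037, 0.999, 0.0, -0.001]
wrist_force: [-0.6, -0.5, -0.5]
width: 0.762
```

```bash
python3 - <<'E'
from m import *
go([.498,.104,.14],72.5)
C=cam("wrist");np.savez("w8.npz",f=C[0],K=C[1],R=C[2],t=C[3])
cv2.imwrite("pics/w8.png",cv2.resize(C[0],(768,576),interpolation=cv2.INTER_CUBIC))
E
```

```text
t=9.50 tcp [ 0.5554 -0.1828  0.177 ] jaw 94.2 tilt 0.10 w 0.762 F [-0.6 -0.5 -0.5] q6 -0.51
 tool turn z 21.7 deg; shift after turn [14.09 25.62  3.74] | shift w/o turn [ 3.62 29.02  3.73]
```

View pics/w8.png

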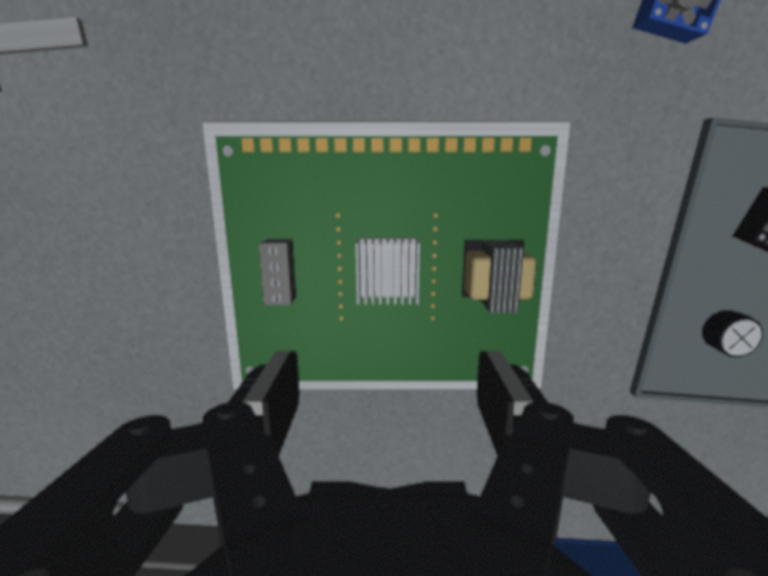

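The heat sink stands square on the board, top spanning about x 356-420, y 239-304. The green board corners are about (217,137), (557,137), (541,381) and (240,381).

```bash
python3 - <<'E'
from m import *
C=wcam("w8.npz")
def f(p,z): return ray(C,(np.array(p)+.5)/1.5-.5,z)[:,:2]
g=f([[217,137],[557,137],[542,381],[240,381]],.012); print(g,g.mean(0),[np.linalg.norm(g[i]-g[i-1]) for i in range(4)])
h=f([[357,243],[419,243],[420,304],[355,304]],.037); print("hs",h.mean(0),[np.linalg.norm(h[i]-h[i-1]) for i in range(4)])
c=f([[262,242],[288,242],[291,305],[264,305]],.032); print("conn",c.mean(0))
t=f([[491,248],[517,248],[523,313],[491,313]],.052); print("core top",t.mean(0))
E
```

```text
[[ 0.47021531 -0.3082827 ]
 [ 0.45258764 -0.07138719]
 [ 0.64018995 -0.04855261]
 [ 0.65858357 -0.29669485]] [ 0.55539412 -0.18122934] [np.float64(0.18872434780622563), np.float64(0.23755044693150196), np.float64(0.1889868900166494), np.float64(0.24882301928033546)]
hs [ 0.55355409 -0.1824912 ] [np.float64(0.043981104352852685), np.float64(0.04260205932895184), np.float64(0.04395356167596405), np.float64(0.046557628775584364)]
conn [ 0.56065884 -0.26177605]
core top [ 0.54903837 -0.10397795]
```

Emit:
send_rows --rows '[0,0,0,0,0,7.2,6.5,0,0,0,0,0,7.2,6.5,0,0,0,0,0,7.3,6.5,2,4,0,0,0,0,6.5,2.7,5,0,0,0,0,6.5]'

```text
time_s: 10.18
tool_pos: [0.5368, -0.0824, 0.1754]
ee_rot: [0.153, 0.988, 0.0, -0.002]
wrist_force: [0.2, 0.1, -0.6]
width: 0.763
```

Emit:
send_rows --rows '[2.7,5,0,0,0,0,6.5,2.7,5,1,0,0,0,6.5,2.5,4.6,2,0,0,0,6.5,1.5,2,3,0,0,0,6.5,0,0,3,0,0,0,6.5]'

```text
time_s: 10.8
tool_pos: [0.496, 0.1056, 0.0853]
ee_rot: [0.15, 0.989, -0.0, -0.002]
wrist_force: [-0.2, 0.2, -0.1]
width: 0.76
```

Emit:
send_rows --rows '[0,0,2,0,0,0,6.5,0,0,0,0,0,0,6.5,0,0,0,0,0,0,6.5]'

```text
time_s: 11.18
tool_pos: [0.498, 0.1035, 0.068]
ee_rot: [0.152, 0.988, -0.0, -0.0]
wrist_force: [-0.1, -0.3, 0.7]
width: 0.762
```

```bash
python3 - <<'E'
from m import *
go([.498,.104,.04],72.5)
C=cam("wrist");np.savez("w9.npz",f=C[0],K=C[1],R=C[2],t=C[3])
cv2.imwrite("pics/w9.png",cv2.resize(C[0],(768,576),interpolation=cv2.INTER_CUBIC))
E
```

```text
t=11.18 tcp [0.498  0.1035 0.068 ] jaw 72.5 tilt 0.05 w 0.762 F [-0.1 -0.3  0.7] q6 0.38
 tool turn z 0.0 deg; shift after turn [0.01 0.05 2.8 ] | shift w/o turn [0.01 0.05 2.8 ]
```

View pics/w9.png

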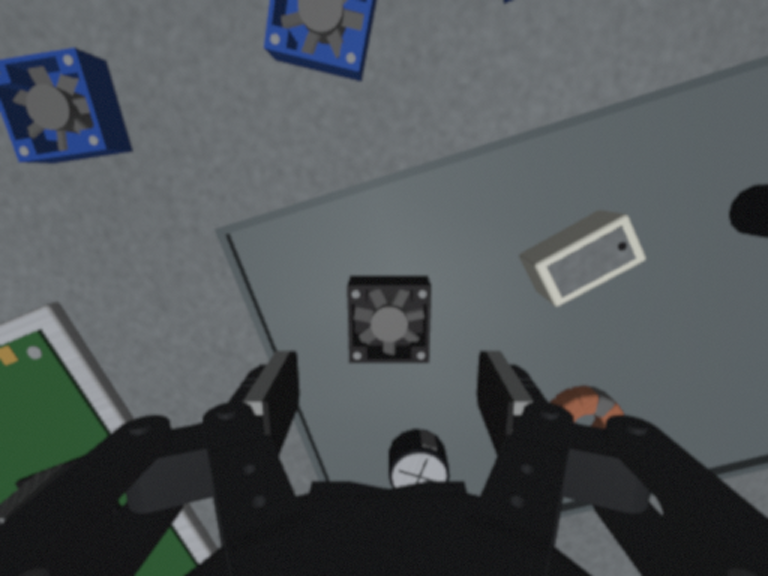

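The black fan is square between the jaws, top corners (348,286), (431,286), (430,363) and (349,363). The low cap is behind it at (418,475) and clear of the fingers.

```bash
python3 - <<'E'
from m import *
C=wcam("w9.npz")
def f(p,z): return ray(C,(np.array(p)+.5)/1.5-.5,z)[:,:2]
h=f([[348,286],[431,286],[430,363],[349,363]],.023); print("fan",h.mean(0),[np.linalg.norm(h[i]-h[i-1]) for i in range(4)])
r=f([[536,261],[630,215],[646,259],[556,306]],.029); print("relay",r.mean(0),[np.linalg.norm(r[i]-r[i-1]) for i in range(4)],np.degrees(np.arctan2(*(r[1]-r[0])[::-1])),np.degrees(np.arctan2(*(r[2]-r[3])[::-1])))
go([*h.mean(0),.004],72.5)
E
```

```text
fan [0.49942839 0.10459764] [np.float64(0.03948346499831106), np.float64(0.038930524992058076), np.float64(0.03948123462561782), np.float64(0.040119502117886105)]
relay [0.4950233  0.20035399] [np.float64(0.023904837357419814), np.float64(0.043655317734097976), np.float64(0.021893354914113657), np.float64(0.043584422074218976)] 100.19447498374006 102.83870989298424
t=11.22 tcp [0.4987 0.1035 0.0688] jaw 72.5 tilt 0.04 w 0.761 F [ 0.5 -0.1  0.3] q6 0.38
 tool turn z -0.0 deg; shift after turn [-0.04  0.12  6.48] | shift w/o turn [-0.04  0.12  6.48]
```

Emit:
send_rows --rows '[-0.1,0.1,2,0,0,0,6.5,0,0,2,0,0,0,6.5,0,0,1.2,0,0,0,6.5,0,0,0.6,0,0,0,6.5,0,0,0,0,0,0,6.5]'

```text
time_s: 11.85
tool_pos: [0.4996, 0.1042, 0.0105]
ee_rot: [0.152, 0.988, -0.0, 0.0]
wrist_force: [-0.2, -0.1, 0.5]
width: 0.76
```

Emit:
send_rows --rows '[0,0,0,0,0,0,6.5,0,0,0,0,0,0,6.5]'

```text
time_s: 12.1
tool_pos: [0.5002, 0.1043, 0.0111]
ee_rot: [0.152, 0.988, 0.0, 0.001]
wrist_force: [0.2, -0.5, 0.3]
width: 0.765
```

```bash
python3 - <<'E'
from m import *
go([.4995,.1046,.005],72.5)
C=cam("wrist")
cv2.imwrite("pics/w10.png",cv2.resize(C[0],(768,576),interpolation=cv2.INTER_CUBIC))
E
```

```text
t=12.10 tcp [0.5002 0.1043 0.0111] jaw 72.5 tilt 0.08 w 0.765 F [ 0.2 -0.5  0.3] q6 0.38
 tool turn z 0.0 deg; shift after turn [0.08 0.01 0.61] | shift w/o turn [0.08 0.01 0.61]
```

View pics/w10.png

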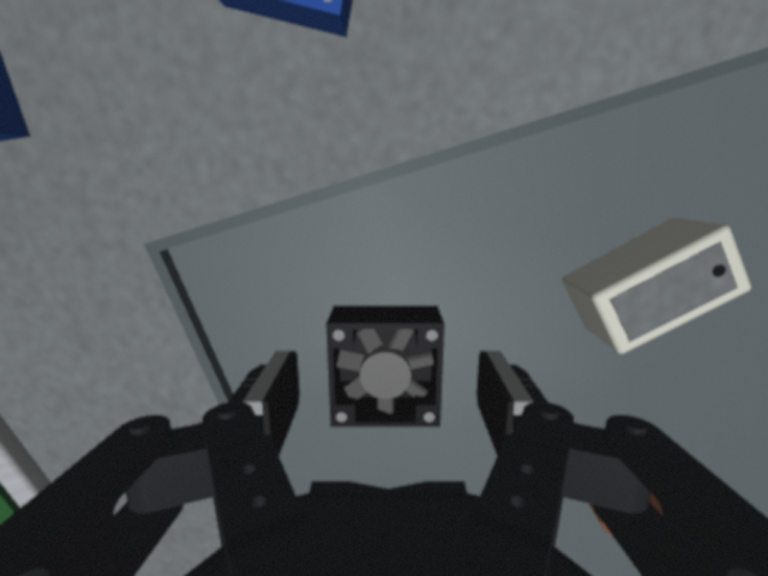

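```bash
python3 - <<'E'
from m import *
C=cam("wrist")
def f(p,z): return ray(C,(np.array(p)+.5)/1.5-.5,z)[:,:2]
h=f([[328,322],[443,322],[440,426],[331,426]],.023); print("fan",h.mean(0),[np.linalg.norm(h[i]-h[i-1]) for i in range(4)])
go([*h.mean(0),.005],72.5)
E
```

```text
fan [0.49847583 0.10467244] [np.float64(0.03984338628772808), np.float64(0.03840771193869459), np.float64(0.039846625769926675), np.float64(0.03931263247262105)]
t=12.20 tcp [0.5    0.1043 0.0108] jaw 72.5 tilt 0.05 w 0.757 F [-0.1 -0.6 -0. ] q6 0.38
 tool turn z 0.0 deg; shift after turn [ 0.15 -0.01  0.58] | shift w/o turn [ 0.15 -0.01  0.58]
```

Emit:
send_rows --rows '[0,0,0.6,0,0,0,6.5,0,0,0,0,0,0,6.5]'

```text
time_s: 12.45
tool_pos: [0.4988, 0.1042, 0.0035]
ee_rot: [0.152, 0.988, -0.0, -0.001]
wrist_force: [0.6, 0.0, -0.4]
width: 0.763
```

Emit:
send_rows --rows '[0.1,0,0,0,0,0,3,0,0,0,0,0,0,3,0,0,0,0,0,0,3,0,0,0,0,0,0,3,0,0,0,0,0,0,3]'

```text
time_s: 13.08
tool_pos: [0.4988, 0.1046, 0.0045]
ee_rot: [0.152, 0.988, 0.0, 0.0]
wrist_force: [0.3, -0.0, 1.1]
width: 0.453
```

Emit:
send_rows --rows '[0,0,0,0,0,0,3,0,0,-3,0,0,0,3,0,0,-5,0,0,0,3,0,0,-5,0,0,0,3,0,0,0,0,0,0,3]'

```text
time_s: 13.7
tool_pos: [0.502, 0.1048, 0.1395]
ee_rot: [0.152, 0.988, 0.001, 0.005]
wrist_force: [0.8, 0.1, -0.6]
width: 0.451
```

```bash
python3 - <<'E'
from m import *
go([.5545,-.183,.14],94.25)
C=cam("wrist")
cv2.imwrite("pics/w11.png",cv2.resize(C[0],(768,576),interpolation=cv2.INTER_CUBIC))
E
```

```text
t=13.70 tcp [0.502  0.1048 0.1395] jaw 72.5 tilt 0.56 w 0.451 F [ 0.8  0.1 -0.6] q6 0.38
 tool turn z -21.7 deg; shift after turn [ -3.1  -29.09  -0.13] | shift w/o turn [-1.365e+01 -2.588e+01 -2.000e-02]
```

View pics/w11.png

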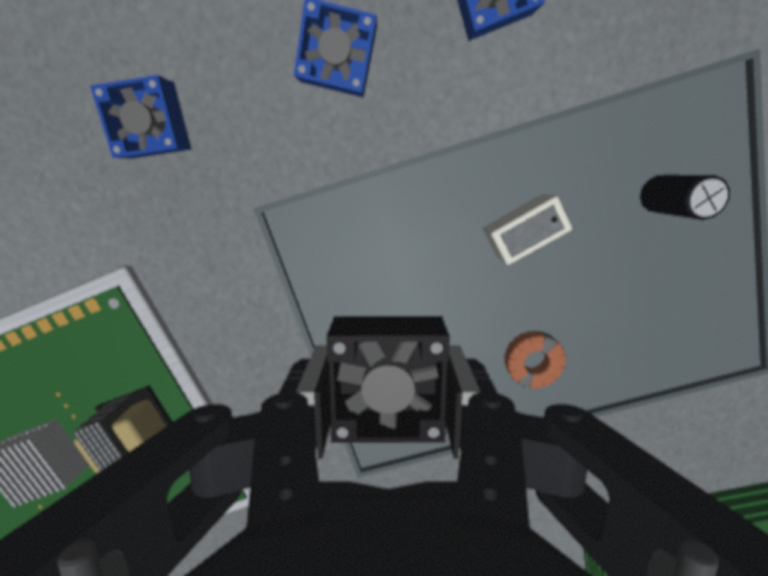

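Emit:
send_rows --rows '[0,0,0,0,0,-7.2,3,0,0,0,0,0,-7.2,3,0,0,0,0,0,-7.3,3,-0.4,-4,0,0,0,0,3,-0.5,-5,0,0,0,0,3]'

```text
time_s: 14.38
tool_pos: [0.5128, 0.0155, 0.1317]
ee_rot: [-0.038, 0.999, 0.0, -0.002]
wrist_force: [1.1, -0.7, -0.2]
width: 0.454
```

Emit:
send_rows --rows '[-0.6,-5,0,0,0,0,3,-0.6,-5,0,0,0,0,3,-0.5,-5,0,0,0,0,3,-0.4,-3.5,0,0,0,0,3,0,-1.5,0,0,0,0,3]'

```text
time_s: 15.0
tool_pos: [0.5485, -0.1837, 0.1316]
ee_rot: [-0.036, 0.999, 0.001, -0.002]
wrist_force: [0.3, 0.5, -0.4]
width: 0.455
```

Emit:
send_rows --rows '[0,0,3,0,0,0,3,0,0,0,0,0,0,3,0,0,0,0,0,0,3]'

```text
time_s: 15.38
tool_pos: [0.5493, -0.1814, 0.1041]
ee_rot: [-0.037, 0.999, 0.0, -0.001]
wrist_force: [-0.2, 0.4, -0.4]
width: 0.455
```

```bash
python3 - <<'E'
from m import *
go([.5545,-.183,.042],94.25)
C=cam("wrist");np.savez("w12.npz",f=C[0],K=C[1],R=C[2],t=C[3])
cv2.imwrite("pics/w12.png",cv2.resize(C[0],(768,576),interpolation=cv2.INTER_CUBIC))
E
```

```text
t=15.38 tcp [ 0.5493 -0.1814  0.1041] jaw 94.3 tilt 0.09 w 0.455 F [-0.2  0.4 -0.4] q6 -0.51
 tool turn z 0.0 deg; shift after turn [-0.51 -0.2   6.21] | shift w/o turn [-0.51 -0.2   6.21]
```

View pics/w12.png

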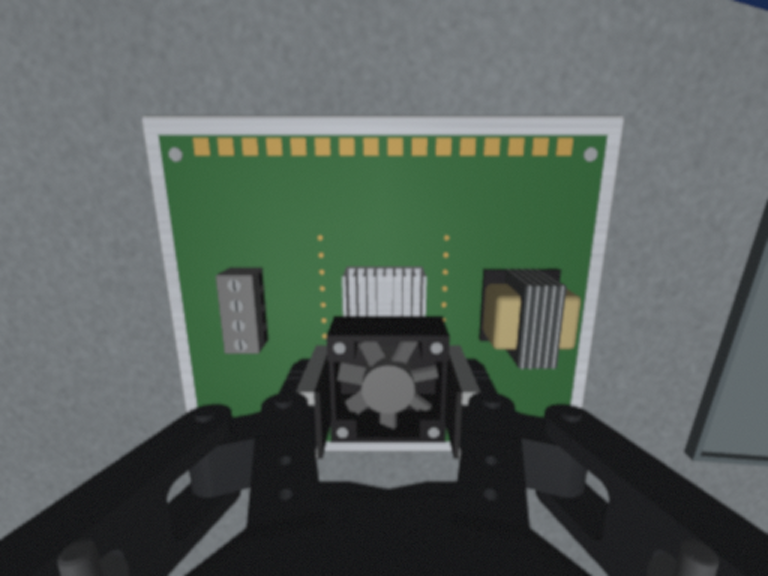

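```bash
python3 - <<'E'
from m import *
C=wcam("w12.npz")
def f(p,z): return ray(C,(np.array(p)+.5)/1.5-.5,z)[:,:2]
a=np.radians(4.25); X=np.array([np.cos(a),np.sin(a)])
e=f([[342,276],[427,276]],.037); print("hs front edge",e,np.linalg.norm(e[1]-e[0]),"centre",e.mean(0)+.022*X)
h=f([[328,335],[448,335],[445,441],[330,441]],.1041+.0185); print("fan",h.mean(0),[np.linalg.norm(h[i]-h[i-1]) for i in range(4)])
E
```

```text
hs front edge [[ 0.53313675 -0.20621723]
 [ 0.52981039 -0.16206954]] 0.044272831525283565 centre [ 0.55341307 -0.182513  ]
fan [ 0.54971487 -0.1811449 ] [np.float64(0.039347727583510926), np.float64(0.03844526082192669), np.float64(0.03934911730431078), np.float64(0.03984884457543392)]
```

Emit:
send_rows --rows '[-0.4,-0.1,2,0,0,0,3,0,0,2.5,0,0,0,3,0,0,1,0,0,0,3,0,0,0.3,0,0,0,3,0,0,0,0,0,0,3]'

```text
time_s: 16.05
tool_pos: [0.5542, -0.1832, 0.0467]
ee_rot: [-0.037, 0.999, -0.0, 0.0]
wrist_force: [0.1, 0.3, -1.4]
width: 0.453
```

Emit:
send_rows --rows '[0,0,0,0,0,0,3,0,0,0,0,0,0,3]'

```text
time_s: 16.3
tool_pos: [0.5545, -0.1835, 0.0472]
ee_rot: [-0.037, 0.999, -0.0, 0.001]
wrist_force: [0.3, 0.0, -0.0]
width: 0.455
```

```bash
python3 - <<'E'
from m import *
go([.5533,-.1827,.039],94.25)
C=cam("wrist");np.savez("w13.npz",f=C[0],K=C[1],R=C[2],t=C[3])
cv2.imwrite("pics/w13.png",cv2.resize(C[0],(768,576),interpolation=cv2.INTER_CUBIC))
E
```

```text
t=16.30 tcp [ 0.5545 -0.1835  0.0472] jaw 94.2 tilt 0.09 w 0.455 F [ 0.3  0.  -0. ] q6 -0.51
 tool turn z -0.0 deg; shift after turn [0.11 0.08 0.82] | shift w/o turn [0.11 0.08 0.82]
```

View pics/w13.png

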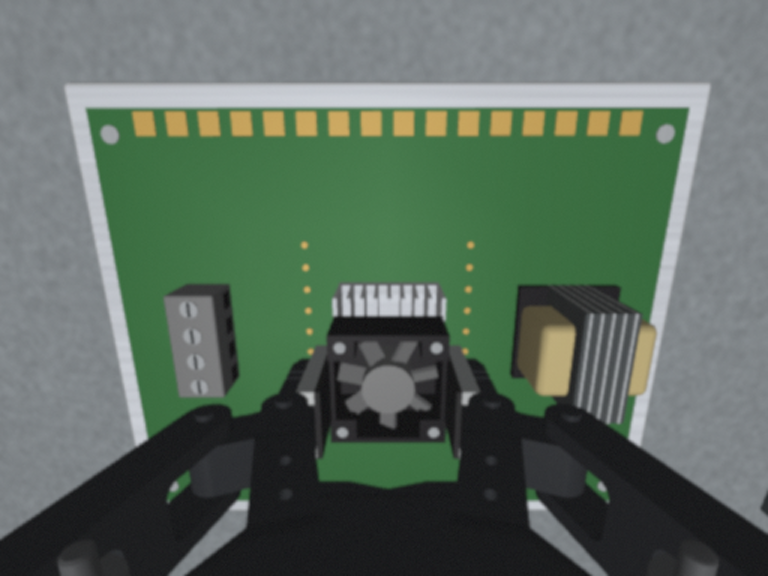

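```bash
python3 - <<'E'
from m import *
C=wcam("w13.npz")
def f(p,z): return ray(C,(np.array(p)+.5)/1.5-.5,z)[:,:2]
print(f([[333,299],[446,299]],.037),f([[330,319],[449,319]],.046),f([[328,336],[448,336]],.066))
E
```

```text
[[ 0.53343757 -0.20588573]
 [ 0.53019487 -0.16249256]] [[ 0.53837541 -0.20564632]
 [ 0.53511443 -0.16204531]] [[ 0.53682289 -0.20363279]
 [ 0.53395795 -0.16535524]]
```

Emit:
send_rows --rows '[0.2,0,0.4,0,0,0,3,0,0,0.3,0,0,0,3,0,0,0,0,0,0,3,0,0,0,0,0,0,3]'

```text
time_s: 16.85
tool_pos: [0.5518, -0.1833, 0.0392]
ee_rot: [-0.037, 0.999, 0.0, -0.0]
wrist_force: [-0.4, -0.1, 0.2]
width: 0.458
```

```bash
python3 - <<'E'
from m import *
go([.5525,-.1827,.038],94.25)
E
```

```text
t=16.85 tcp [ 0.5518 -0.1833  0.0392] jaw 94.2 tilt 0.02 w 0.458 F [-0.4 -0.1  0.2] q6 -0.51
 tool turn z -0.0 deg; shift after turn [-0.08  0.05  0.12] | shift w/o turn [-0.08  0.05  0.12]
```

Emit:
send_rows --rows '[-0.05,0,0.1,0,0,0,3,0,0,0.1,0,0,0,3,0,0,0,0,0,0,3]'

```text
time_s: 17.23
tool_pos: [0.5525, -0.1833, 0.0385]
ee_rot: [-0.037, 0.999, -0.0, 0.0]
wrist_force: [-2.0, 1.1, 4.9]
width: 0.453
```

```bash
python3 - <<'E'
from m import *
go([.5525,-.1827,.038],94.25)
C=cam("wrist")
cv2.imwrite("pics/w14.png",cv2.resize(C[0],(768,576),interpolation=cv2.INTER_CUBIC))
E
```

```text
t=17.23 tcp [ 0.5525 -0.1833  0.0385] jaw 94.2 tilt 0.03 w 0.453 F [-2.   1.1  4.9] q6 -0.51
 tool turn z -0.0 deg; shift after turn [-0.01  0.06  0.05] | shift w/o turn [-0.01  0.06  0.05]
```

View pics/w14.png

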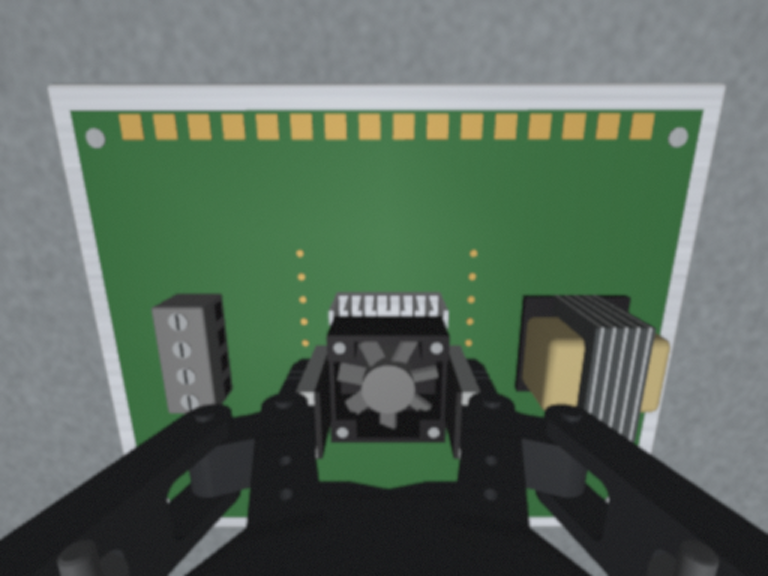

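Emit:
send_rows --rows '[0,0,0,0,0,0,6.5,0,0,0,0,0,0,6.5,0,0,0,0,0,0,6.5,0,0,-3,0,0,0,6.5,0,0,-5,0,0,0,6.5]'

```text
time_s: 17.9
tool_pos: [0.5503, -0.1823, 0.1151]
ee_rot: [-0.037, 0.999, 0.001, -0.003]
wrist_force: [0.8, 0.0, -0.2]
width: 0.762
```

Emit:
send_rows --rows '[0,0,-4,0,0,0,6.5,0,0,0,0,0,0,6.5,0,0,0,0,0,0,6.5]'

```text
time_s: 18.27
tool_pos: [0.5522, -0.1832, 0.1568]
ee_rot: [-0.037, 0.999, 0.0, -0.0]
wrist_force: [0.1, 0.5, 0.1]
width: 0.762
```

```bash
python3 - <<'E'
from m import *
go([.503,.292,.15],90)
C=cam("wrist");np.savez("w15.npz",f=C[0],K=C[1],R=C[2],t=C[3])
cv2.imwrite("pics/w15.png",cv2.resize(C[0],(768,576),interpolation=cv2.INTER_CUBIC))
E
```

```text
t=18.27 tcp [ 0.5522 -0.1832  0.1568] jaw 94.2 tilt 0.03 w 0.762 F [0.1 0.5 0.1] q6 -0.51
 tool turn z 4.2 deg; shift after turn [ 4.92 47.52  0.69] | shift w/o turn [ 1.42 47.75  0.69]
```

View pics/w15.png

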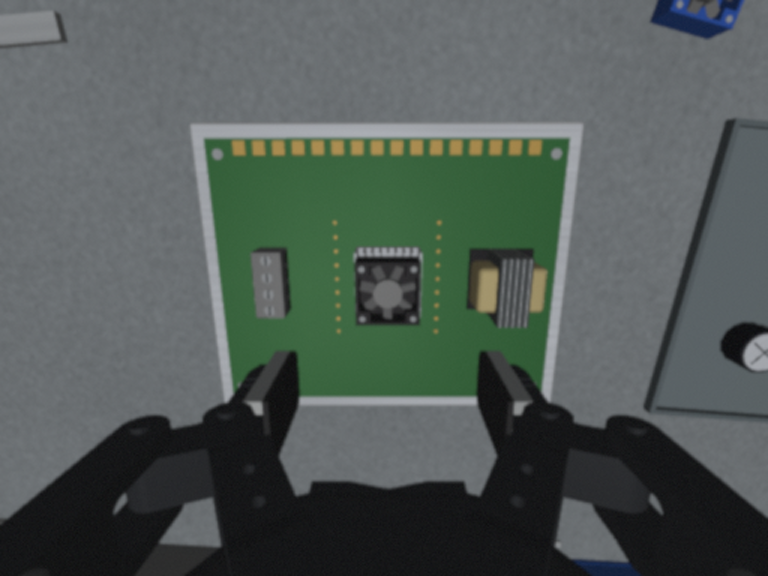

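The fan sits on the heat sink (fan px 356-421, 260-325, with heat sink fins showing at 355-421, y 248-256). I'll confirm with numbers while I move on to the tall cap.

```bash
python3 - <<'E'
from m import *
C=wcam("w15.npz")
def f(p,z): return ray(C,(np.array(p)+.5)/1.5-.5,z)[:,:2]
h=f([[355,263],[422,263],[420,326],[357,326]],.057); print("fan",h.mean(0),[np.linalg.norm(h[i]-h[i-1]) for i in range(4)])
e=f([[355,255],[422,255]],.037); print("hs c",e.mean(0)+.022*np.array([.997,.074]),np.linalg.norm(e[1]-e[0]))
E
```

```text
fan [ 0.55411001 -0.18226992] [np.float64(0.040037909612157765), np.float64(0.03999572607909668), np.float64(0.040037040752454615), np.float64(0.03928749422291616)]
hs c [ 0.55502818 -0.18217795] 0.04307345728517054
```

Emit:
send_rows --rows '[0,0,0,0,0,4.2,6,0.3,3,0,0,0,0,6,0.5,5,0,0,0,0,6,0.5,5,0,0,0,0,6,0.5,5,0,0,0,0,6]'

```text
time_s: 18.95
tool_pos: [0.5327, -0.0017, 0.1549]
ee_rot: [0.0, 1.0, 0.0, -0.002]
wrist_force: [-0.1, 0.1, 0.1]
width: 0.705
```

Emit:
send_rows --rows '[0.5,5,0,0,0,0,6,0.5,5,0,0,0,0,6,0.5,5,0,0,0,0,6,0.5,5,0,0,0,0,6,0.5,5,0,0,0,0,6]'

```text
time_s: 19.58
tool_pos: [0.5077, 0.2479, 0.1549]
ee_rot: [-0.0, 1.0, -0.001, -0.002]
wrist_force: [0.5, -0.5, 0.5]
width: 0.7
```

Emit:
send_rows --rows '[0.5,4,0,0,0,0,6,0,0,3,0,0,0,6,0,0,0,0,0,0,6,0,0,0,0,0,0,6]'

```text
time_s: 20.08
tool_pos: [0.5037, 0.2861, 0.1265]
ee_rot: [0.0, 1.0, -0.0, -0.001]
wrist_force: [-1.0, -0.4, -0.3]
width: 0.701
```

```bash
python3 - <<'E'
from m import *
go([.503,.292,.08],90)
C=cam("wrist");np.savez("w16.npz",f=C[0],K=C[1],R=C[2],t=C[3])
cv2.imwrite("pics/w16.png",cv2.resize(C[0],(768,576),interpolation=cv2.INTER_CUBIC))
E
```

```text
t=20.07 tcp [0.5037 0.2861 0.1265] jaw 90.0 tilt 0.13 w 0.701 F [-1.  -0.4 -0.3] q6 0.40
 tool turn z -0.0 deg; shift after turn [0.06 0.6  4.65] | shift w/o turn [0.06 0.6  4.65]
```

View pics/w16.png

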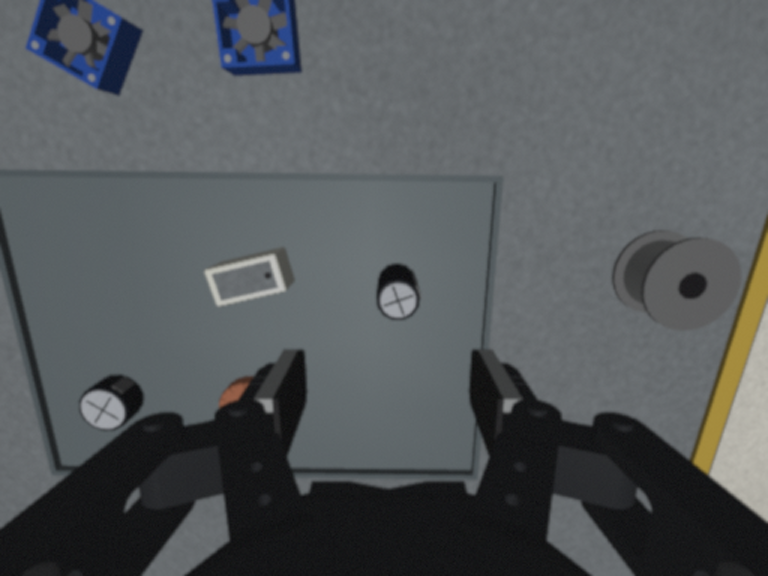

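```bash
python3 - <<'E'
from m import *
C=wcam("w16.npz")
def f(p,z): return ray(C,(np.array(p)+.5)/1.5-.5,z)[:,:2]
t=f([[398,300]],.048)[0]; print(t)
r=f([[205,270],[277,256],[288,290],[218,305]],.029); print("relay",r.mean(0),[np.linalg.norm(r[i]-r[i-1]) for i in range(4)],np.degrees(np.arctan2(*(r[1]-r[0])[::-1])),np.degrees(np.arctan2(*(r[2]-r[3])[::-1])))
go([*t,.015],90)
E
```

```text
[0.50210949 0.29207917]
relay [0.49573142 0.20198839] [np.float64(0.022447683376638706), np.float64(0.044259692183667744), np.float64(0.021392916090136334), np.float64(0.04430179122420664)] 101.02803099187379 102.39561834877095
t=20.12 tcp [0.5044 0.2862 0.1275] jaw 90.0 tilt 0.01 w 0.703 F [-0.4 -0.5  0.7] q6 0.40
 tool turn z -0.0 deg; shift after turn [ 0.23  0.59 11.25] | shift w/o turn [ 0.23  0.59 11.25]
```

Emit:
send_rows --rows '[0.2,0.6,3,0,0,0,6,0,0,3,0,0,0,6,0,0,2.5,0,0,0,6,0,0,1.5,0,0,0,6,0,0,0.6,0,0,0,6]'

```text
time_s: 20.75
tool_pos: [0.5025, 0.2923, 0.0212]
ee_rot: [0.0, 1.0, -0.0, -0.0]
wrist_force: [0.1, -0.2, -0.2]
width: 0.702
```

Emit:
send_rows --rows '[0,0,0,0,0,0,6,0,0,0,0,0,0,6]'

```text
time_s: 21.0
tool_pos: [0.5033, 0.2931, 0.0227]
ee_rot: [-0.0, 1.0, 0.0, 0.001]
wrist_force: [0.2, 0.3, -0.7]
width: 0.702
```

```bash
python3 - <<'E'
from m import *
go([.5023,.292,.015],90)
C=cam("wrist");np.savez("w17.npz",f=C[0],K=C[1],R=C[2],t=C[3])
cv2.imwrite("pics/w17.png",cv2.resize(C[0],(768,576),interpolation=cv2.INTER_CUBIC))
E
```

```text
t=21.00 tcp [0.5033 0.2931 0.0227] jaw 90.0 tilt 0.14 w 0.702 F [ 0.2  0.3 -0.7] q6 0.41
 tool turn z 0.0 deg; shift after turn [ 0.1  -0.11  0.77] | shift w/o turn [ 0.1  -0.11  0.77]
```

View pics/w17.png

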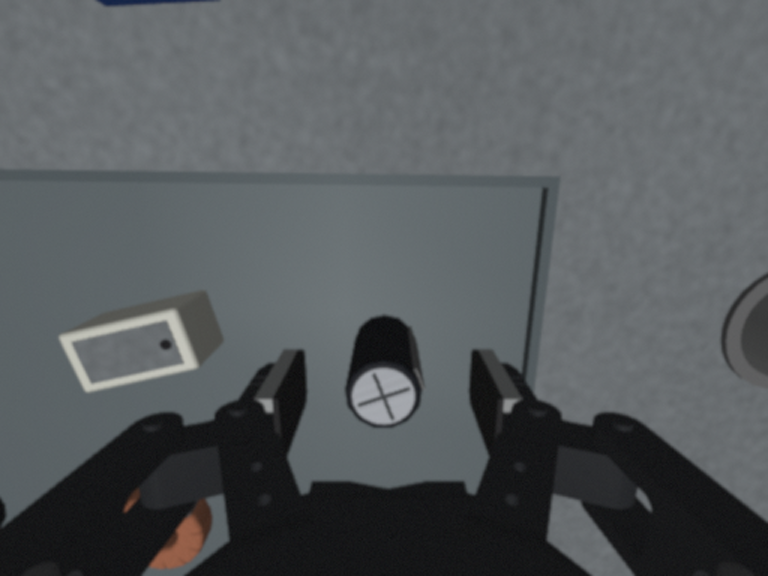

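```bash
python3 - <<'E'
from m import *
C=wcam("w17.npz")
print(ray(C,(np.array([[384,394]])+.5)/1.5-.5,.048))
E
```

```text
[[0.5011548  0.29227572 0.048     ]]
```

Emit:
send_rows --rows '[0.1,0,0.6,0,0,0,6,0,0,0,0,0,0,1.8,0,0,0,0,0,0,1.8,0,0,0,0,0,0,1.8,0,0,0,0,0,0,1.8]'

```text
time_s: 21.68
tool_pos: [0.5013, 0.2928, 0.0153]
ee_rot: [-0.0, 1.0, 0.0, 0.0]
wrist_force: [0.4, -0.2, 0.1]
width: 0.277
```

Emit:
send_rows --rows '[0,0,0,0,0,0,1.8,0,0,0,0,0,0,1.8]'

```text
time_s: 21.92
tool_pos: [0.5013, 0.2928, 0.0153]
ee_rot: [-0.0, 1.0, 0.0, 0.0]
wrist_force: [0.1, 1.0, 1.2]
width: 0.277
```

```bash
python3 - <<'E'
from m import *
go([.6133,-.098,.15],94.25)
C=cam("wrist")
cv2.imwrite("pics/w18.png",cv2.resize(C[0],(768,576),interpolation=cv2.INTER_CUBIC))
E
```

```text
t=21.93 tcp [0.5013 0.2928 0.0153] jaw 90.0 tilt 0.01 w 0.277 F [0.1 1.  1.2] q6 0.41
 tool turn z -4.2 deg; shift after turn [ -8.27 -39.8  -13.47] | shift w/o turn [-11.19 -39.08 -13.47]
```

View pics/w18.png

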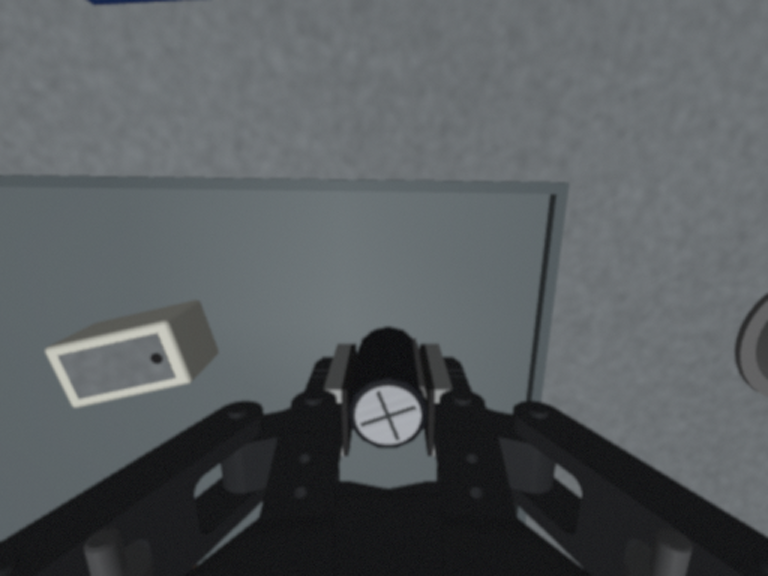

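Emit:
send_rows --rows '[0,0,-2,0,0,0,1.8,0,0,-4,0,0,0,1.8,0,0,-4,0,0,0,1.8,0,0,-3.5,0,0,-4.2,1.8,-0.5,-3,0,0,0,0,1.8]'

```text
time_s: 22.6
tool_pos: [0.5106, 0.2652, 0.1549]
ee_rot: [-0.039, 0.999, 0.002, 0.004]
wrist_force: [1.0, 0.1, -0.9]
width: 0.273
```

Emit:
send_rows --rows '[-1,-5,0,0,0,0,1.8,-1,-5,0,0,0,0,1.8,-1,-5,0,0,0,0,1.8,-1,-5,0,0,0,0,1.8,-1,-5,0,0,0,0,1.8]'

```text
time_s: 23.22
tool_pos: [0.5769, 0.0159, 0.1502]
ee_rot: [-0.037, 0.999, 0.0, 0.0]
wrist_force: [0.3, 0.2, -0.8]
width: 0.275
```

Emit:
send_rows --rows '[-1,-5,0,0,0,0,1.8,-1,-4,0,0,0,0,1.8,-0.8,-2.8,0,0,0,0,1.8,0,0,0,0,0,0,1.8,0,0,0,0,0,0,1.8]'

```text
time_s: 23.85
tool_pos: [0.6129, -0.0975, 0.15]
ee_rot: [-0.037, 0.999, 0.0, -0.0]
wrist_force: [-0.0, -0.8, 0.0]
width: 0.278
```

```bash
python3 - <<'E'
from m import *
go([.6133,-.098,.025],94.25)
C=cam("wrist");np.savez("w19.npz",f=C[0],K=C[1],R=C[2],t=C[3])
cv2.imwrite("pics/w19.png",cv2.resize(C[0],(768,576),interpolation=cv2.INTER_CUBIC))
E
```

```text
t=23.85 tcp [ 0.6129 -0.0975  0.15  ] jaw 94.2 tilt 0.07 w 0.278 F [-0.  -0.8  0. ] q6 -0.34
 tool turn z -0.0 deg; shift after turn [-0.05 -0.06 12.5 ] | shift w/o turn [-0.05 -0.06 12.5 ]
```

View pics/w19.png

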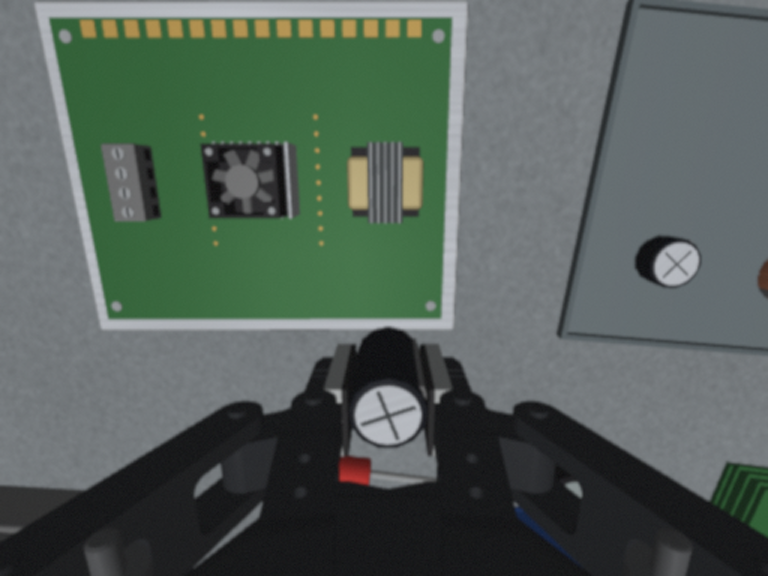

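```bash
python3 - <<'E'
from m import *
C=wcam("w19.npz")
def f(p,z): return ray(C,(np.array(p)+.5)/1.5-.5,z)[:,:2]
t=f([[369,142],[401,142],[404,222],[368,222]],.052); print("trafo",t.mean(0),[np.linalg.norm(t[i]-t[i-1]) for i in range(4)])
print(f([[443,319],[105,319],[452,18],[52,18]],.012), f([[388,415]],.15+.033))
print(t.mean(0)+.0645*np.array([.9973,.0741]))
E
```

```text
trafo [ 0.54887135 -0.10320954] [np.float64(0.04346101815721894), np.float64(0.01752925680160959), np.float64(0.04350018469824528), np.float64(0.020760776635396903)]
[[ 0.64076449 -0.05522888]
 [ 0.65876457 -0.29745351]
 [ 0.45231203 -0.07090257]
 [ 0.46997361 -0.30740318]] [[ 0.61348622 -0.09716725]]
[ 0.6131972  -0.09843009]
```

Emit:
send_rows --rows '[0,-0.1,3,0,0,0,1.8,0,0,4,0,0,0,1.8,0,0,3,0,0,0,1.8,0,0,1.5,0,0,0,1.8,0,0,0.5,0,0,0,1.8]'

```text
time_s: 24.52
tool_pos: [0.6128, -0.0981, 0.0296]
ee_rot: [-0.037, 0.999, 0.0, -0.001]
wrist_force: [0.2, 0.1, 0.6]
width: 0.275
```

Emit:
send_rows --rows '[0,0,0,0,0,0,1.8,0,0,0,0,0,0,1.8]'

```text
time_s: 24.78
tool_pos: [0.6146, -0.0994, 0.0321]
ee_rot: [-0.037, 0.999, -0.0, 0.001]
wrist_force: [0.5, -0.4, -0.1]
width: 0.282
```

```bash
python3 - <<'E'
from m import *
go([.6132,-.0984,.0245],94.25)
C=cam("wrist");np.savez("w20.npz",f=C[0],K=C[1],R=C[2],t=C[3])
cv2.imwrite("pics/w20.png",cv2.resize(C[0],(768,576),interpolation=cv2.INTER_CUBIC))
E
```

```text
t=24.77 tcp [ 0.6146 -0.0994  0.0321] jaw 94.2 tilt 0.18 w 0.282 F [ 0.5 -0.4 -0.1] q6 -0.34
 tool turn z -0.0 deg; shift after turn [0.14 0.11 0.76] | shift w/o turn [0.14 0.11 0.76]
```

View pics/w20.png

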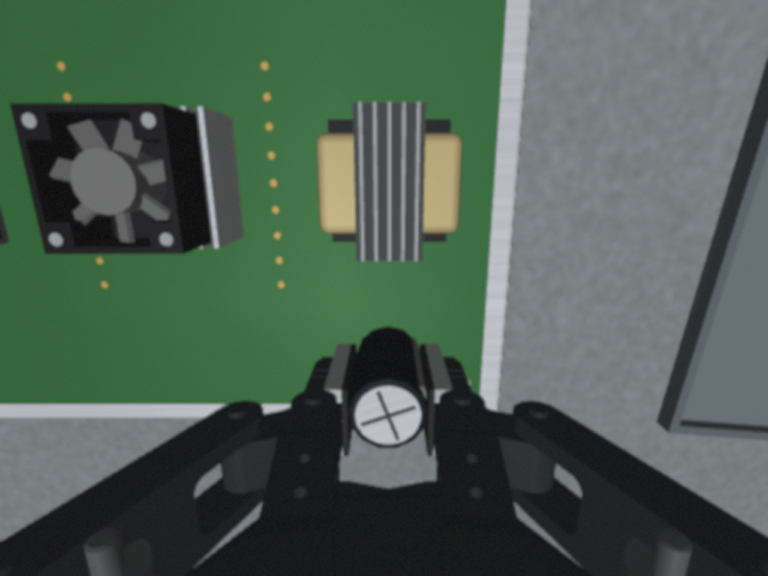

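In line with the transformer (px 388). Lowering the last 7 mm.

Emit:
send_rows --rows '[0.1,0.1,0.5,0,0,0,1.8,0,0,0.2,0,0,0,1.8,0,0,0,0,0,0,1.8,0,0,0,0,0,0,1.8]'

```text
time_s: 25.32
tool_pos: [0.6125, -0.0982, 0.0243]
ee_rot: [-0.037, 0.999, -0.0, 0.0]
wrist_force: [-2.3, 1.2, 5.0]
width: 0.273
```

Emit:
send_rows --rows '[0,0,0,0,0,0,5,0,0,0,0,0,0,5,0,0,0,0,0,0,5,0,0,-2,0,0,0,5,0,0,-4,0,0,0,5]'

```text
time_s: 25.95
tool_pos: [0.6101, -0.0976, 0.0808]
ee_rot: [-0.037, 0.999, 0.001, -0.003]
wrist_force: [1.8, 0.0, 0.3]
width: 0.587
```

Emit:
send_rows --rows '[0,0,-5,0,0,0,5,0,0,-3,0,0,0,5,0,0,0,0,0,0,5,0,0,0,0,0,0,5]'

```text
time_s: 26.45
tool_pos: [0.6118, -0.0981, 0.162]
ee_rot: [-0.037, 0.999, 0.0, -0.001]
wrist_force: [0.4, -1.2, -0.6]
width: 0.585
```

```bash
python3 - <<'E'
from m import *
go([.4955,.201,.14],13)
C=cam("wrist");np.savez("w21.npz",f=C[0],K=C[1],R=C[2],t=C[3])
cv2.imwrite("pics/w21.png",cv2.resize(C[0],(768,576),interpolation=cv2.INTER_CUBIC))
E
```

```text
t=26.45 tcp [ 0.6118 -0.0981  0.162 ] jaw 94.2 tilt 0.10 w 0.585 F [ 0.4 -1.2 -0.6] q6 -0.34
 tool turn z 81.2 deg; shift after turn [31.75 -4.6   2.25] | shift w/o turn [ 9.4  30.68  2.23]
```

View pics/w21.png

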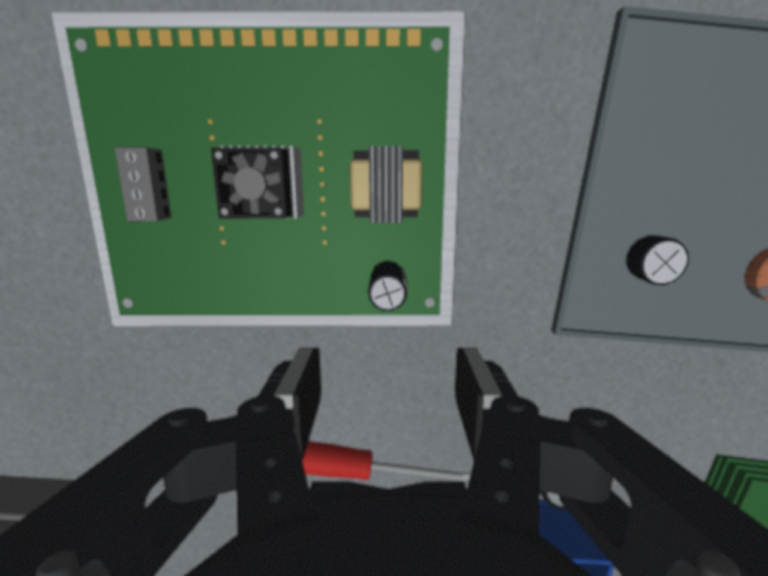

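```bash
python3 - <<'E'
from m import *
C=wcam("w21.npz")
def f(p,z): return ray(C,(np.array(p)+.5)/1.5-.5,z)[:,:2]
print("tall",f([[388,292]],.057))
go([.4955,.201,.14],102.8)
E
```

```text
tall [[ 0.6130281  -0.09744923]]
t=26.50 tcp [ 0.6113 -0.0979  0.1611] jaw 94.2 tilt 0.20 w 0.586 F [ 0.2  1.1 -0.6] q6 -0.34
 tool turn z -8.6 deg; shift after turn [ 4.66 31.71  2.16] | shift w/o turn [ 9.35 30.66  2.18]
```

Emit:
send_rows --rows '[0,0,0,0,0,-8.6,6.5,0.4,3,0,0,0,0,6.5,0.8,5,0,0,0,0,6.5,0.8,5,0,0,0,0,6.5,0.8,5,0,0,0,0,6.5]'

```text
time_s: 27.12
tool_pos: [0.543, 0.0724, 0.1607]
ee_rot: [-0.111, 0.994, 0.0, -0.002]
wrist_force: [1.2, -0.1, -0.8]
width: 0.763
```

Emit:
send_rows --rows '[0.7,5,1,0,0,0,6.5,0.7,5,2,0,0,0,6.5,0.4,3.7,3,0,0,0,6.5,0,0,2,0,0,0,6.5,0,0,0,0,0,0,6.5]'

```text
time_s: 27.75
tool_pos: [0.4936, 0.2003, 0.079]
ee_rot: [-0.112, 0.994, -0.001, -0.004]
wrist_force: [0.5, -0.1, -0.5]
width: 0.76
```

Emit:
send_rows --rows '[0,0,0,0,0,0,6.5]'

```text
time_s: 27.88
tool_pos: [0.4969, 0.2003, 0.0829]
ee_rot: [-0.111, 0.994, -0.0, -0.001]
wrist_force: [0.8, -0.3, 0.7]
width: 0.761
```

```bash
python3 - <<'E'
from m import *
go([.4955,.201,.01],102.8)
C=cam("wrist");np.savez("w22.npz",f=C[0],K=C[1],R=C[2],t=C[3])
cv2.imwrite("pics/w22.png",cv2.resize(C[0],(768,576),interpolation=cv2.INTER_CUBIC))
E
```

```text
t=27.88 tcp [0.4969 0.2003 0.0829] jaw 102.8 tilt 0.06 w 0.761 F [ 0.8 -0.3  0.7] q6 0.04
 tool turn z -0.0 deg; shift after turn [0.12 0.1  7.29] | shift w/o turn [0.12 0.1  7.29]
```

View pics/w22.png

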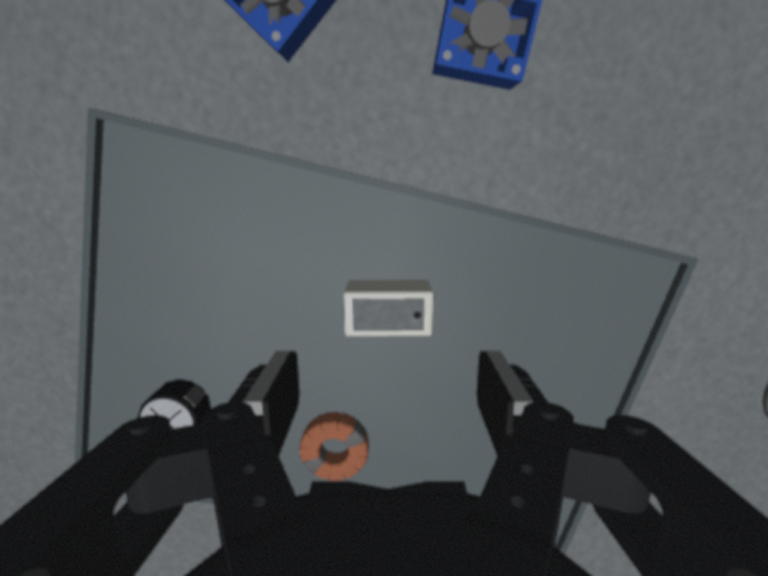

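```bash
python3 - <<'E'
from m import *
C=wcam("w22.npz")
def f(p,z): return ray(C,(np.array(p)+.5)/1.5-.5,z)[:,:2]
r=f([[344,292],[434,292],[433,335],[345,335]],.029); print("relay",r.mean(0),[np.linalg.norm(r[i]-r[i-1]) for i in range(4)])
go([*r.mean(0),.01],102.8)
E
```

```text
relay [0.49510353 0.20067591] [np.float64(0.022732766525850396), np.float64(0.04441601049993813), np.float64(0.022730187384961294), np.float64(0.044758276516740164)]
t=27.93 tcp [0.4976 0.2004 0.0838] jaw 102.8 tilt 0.04 w 0.761 F [-0.1  0.1  0.7] q6 0.04
 tool turn z -0.0 deg; shift after turn [0.25 0.09 7.38] | shift w/o turn [0.25 0.09 7.38]
```

Emit:
send_rows --rows '[0.15,0.1,2,0,0,0,6.5,0,0,2.5,0,0,0,6.5,0,0,1.5,0,0,0,6.5,0,0,0.8,0,0,0,6.5,0,0,0,0,0,0,6.5]'

```text
time_s: 28.55
tool_pos: [0.4955, 0.2012, 0.0153]
ee_rot: [-0.111, 0.994, -0.0, -0.0]
wrist_force: [-0.7, -0.2, 1.3]
width: 0.76
```

Emit:
send_rows --rows '[0,0,0,0,0,0,6.5,0,0,0,0,0,0,6.5]'

```text
time_s: 28.8
tool_pos: [0.4963, 0.2016, 0.0163]
ee_rot: [-0.112, 0.994, 0.0, 0.001]
wrist_force: [0.2, 1.0, 0.5]
width: 0.764
```

```bash
python3 - <<'E'
from m import *
C=cam("wrist");np.savez("w23.npz",f=C[0],K=C[1],R=C[2],t=C[3])
go([.4955,.201,.01],102.8)
cv2.imwrite("pics/w23.png",cv2.resize(C[0],(768,576),interpolation=cv2.INTER_CUBIC))
E
```

```text
t=28.85 tcp [0.4961 0.2016 0.0162] jaw 102.8 tilt 0.09 w 0.761 F [-0.2 -0.2 -0.4] q6 0.04
 tool turn z 0.0 deg; shift after turn [ 0.07 -0.04  0.61] | shift w/o turn [ 0.07 -0.04  0.61]
```

View pics/w23.png

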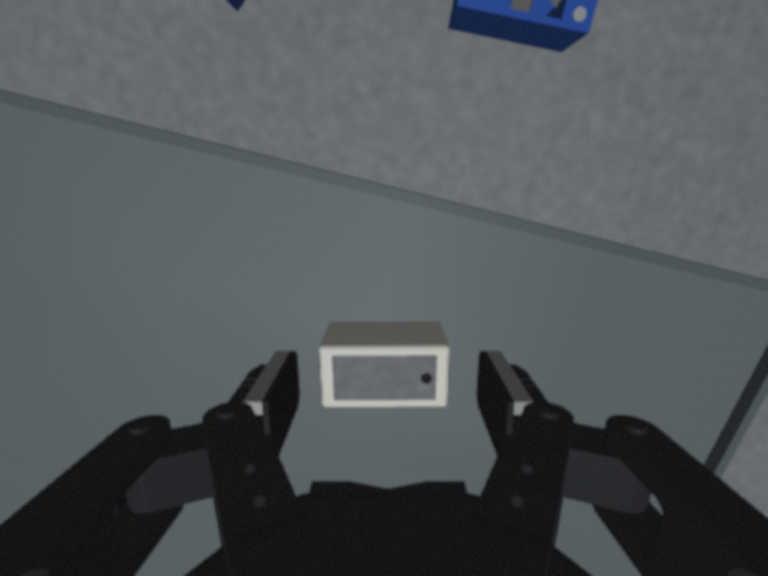

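```bash
python3 - <<'E'
from m import *
C=wcam("w23.npz")
def f(p,z): return ray(C,(np.array(p)+.5)/1.5-.5,z)[:,:2]
r=f([[319,346],[449,346],[448,406],[321,406]],.029); print("relay",r.mean(0),[np.linalg.norm(r[i]-r[i-1]) for i in range(4)])
go([*r.mean(0),.01],102.8)
E
```

```text
relay [0.49493331 0.20021906] [np.float64(0.022921729627562528), np.float64(0.04393904351730751), np.float64(0.02292358031817529), np.float64(0.044878171092845545)]
t=28.85 tcp [0.4961 0.2016 0.0162] jaw 102.8 tilt 0.09 w 0.761 F [-0.2 -0.2 -0.4] q6 0.04
 tool turn z 0.0 deg; shift after turn [ 0.15 -0.11  0.61] | shift w/o turn [ 0.15 -0.11  0.61]
```

Emit:
send_rows --rows '[0.1,-0.1,0.6,0,0,0,6.5,0,0,0,0,0,0,3.8,0,0,0,0,0,0,3.8,0,0,0,0,0,0,3.8,0,0,0,0,0,0,3.8]'

```text
time_s: 29.48
tool_pos: [0.4945, 0.2002, 0.0091]
ee_rot: [-0.112, 0.994, -0.0, -0.0]
wrist_force: [-0.3, 0.4, -0.9]
width: 0.515
```

Emit:
send_rows --rows '[0,0,0,0,0,0,3.8]'

```text
time_s: 29.6
tool_pos: [0.4946, 0.2002, 0.0091]
ee_rot: [-0.112, 0.994, -0.0, -0.0]
wrist_force: [0.1, 0.3, 0.1]
width: 0.515
```

```bash
python3 - <<'E'
from m import *
a=np.radians(4.25); t=np.array([.5607,-.2625])-.0645*np.array([np.cos(a),np.sin(a)]); print(t)
go([*t,.14],94.25)
E
```

```text
[ 0.49637736 -0.26728   ]
t=29.60 tcp [0.4946 0.2002 0.0091] jaw 102.8 tilt 0.02 w 0.515 F [0.1 0.3 0.1] q6 0.04
 tool turn z 8.6 deg; shift after turn [  3.29 -46.63 -13.09] | shift w/o turn [ 10.2  -45.62 -13.08]
```

Emit:
send_rows --rows '[0,0,-2,0,0,0,3.8,0,0,-4,0,0,0,3.8,0,0,-4,0,0,0,3.8,0,0,-3,0,0,8.6,3.8,0.2,-3,0,0,0,0,3.8]'

```text
time_s: 30.22
tool_pos: [0.4973, 0.1716, 0.1432]
ee_rot: [-0.038, 0.999, 0.001, 0.004]
wrist_force: [0.2, -0.0, -0.7]
width: 0.516
```

Emit:
send_rows --rows '[0.4,-5,0,0,0,0,3.8,0.4,-5,0,0,0,0,3.8,0.4,-5,0,0,0,0,3.8,0.4,-5,0,0,0,0,3.8,0.4,-5,0,0,0,0,3.8]'

```text
time_s: 30.85
tool_pos: [0.4932, -0.0823, 0.1394]
ee_rot: [-0.037, 0.999, -0.0, 0.0]
wrist_force: [0.8, 1.2, -0.2]
width: 0.51
```

Emit:
send_rows --rows '[0.3,-5,0,0,0,0,3.8,0.3,-5,0,0,0,0,3.8,0.3,-5,0,0,0,0,3.8,0.2,-3.6,0,0,0,0,3.8,0,0,3,0,0,0,3.8]'

```text
time_s: 31.48
tool_pos: [0.4979, -0.2715, 0.1118]
ee_rot: [-0.035, 0.999, -0.003, 0.003]
wrist_force: [0.2, 0.1, -1.0]
width: 0.511
```

Emit:
send_rows --rows '[0,0,0,0,0,0,3.8,0,0,0,0,0,0,3.8]'

```text
time_s: 31.72
tool_pos: [0.4961, -0.2666, 0.1098]
ee_rot: [-0.037, 0.999, 0.0, -0.0]
wrist_force: [-0.8, -0.1, 0.9]
width: 0.512
```

```bash
python3 - <<'E'
from m import *
C=cam("wrist");np.savez("w24.npz",f=C[0],K=C[1],R=C[2],t=C[3])
go([.4964,-.2673,.0185],94.25)
cv2.imwrite("pics/w24.png",cv2.resize(C[0],(768,576),interpolation=cv2.INTER_CUBIC))
E
```

```text
t=31.77 tcp [ 0.4965 -0.2668  0.1104] jaw 94.3 tilt 0.07 w 0.510 F [ 0.9  0.1 -0. ] q6 -0.69
 tool turn z 0.0 deg; shift after turn [ 0.02 -0.04  9.19] | shift w/o turn [ 0.02 -0.04  9.19]
```

View pics/w24.png

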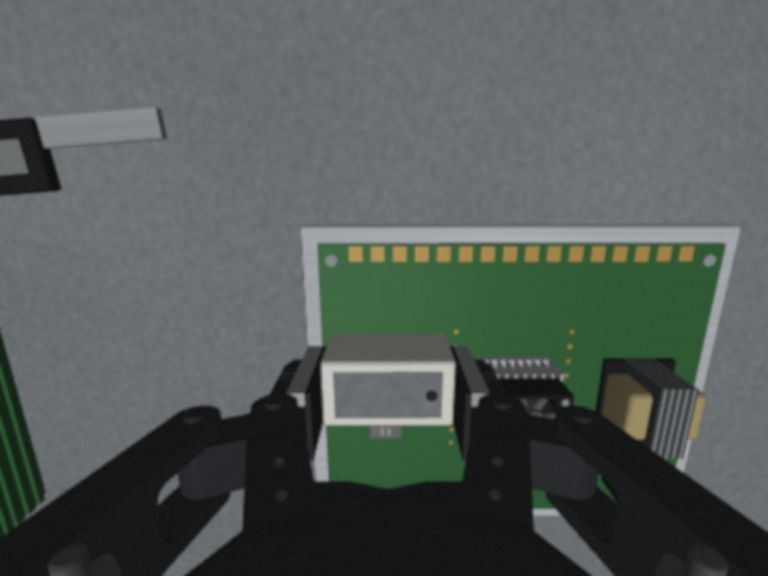

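Emit:
send_rows --rows '[0,0,3,0,0,0,3.8,0,0,3,0,0,0,3.8,0,0,1.8,0,0,0,3.8,0,0,0.6,0,0,0,3.8,0,0,0,0,0,0,3.8]'

```text
time_s: 32.4
tool_pos: [0.4964, -0.2671, 0.0259]
ee_rot: [-0.037, 0.999, -0.0, 0.0]
wrist_force: [0.1, 0.4, -0.5]
width: 0.513
```

Emit:
send_rows --rows '[0,0,0,0,0,0,3.8,0,0,0,0,0,0,3.8]'

```text
time_s: 32.65
tool_pos: [0.4968, -0.2676, 0.0266]
ee_rot: [-0.037, 0.999, -0.001, 0.001]
wrist_force: [-0.4, 0.1, -0.4]
width: 0.511
```

```bash
python3 - <<'E'
from m import *
C=cam("wrist");np.savez("w25.npz",f=C[0],K=C[1],R=C[2],t=C[3])
go([.4964,-.2673,.0185],94.25)
cv2.imwrite("pics/w25.png",cv2.resize(C[0],(768,576),interpolation=cv2.INTER_CUBIC))
E
```

```text
t=32.70 tcp [ 0.4966 -0.2675  0.0263] jaw 94.2 tilt 0.10 w 0.510 F [ 0.5  0.2 -0.7] q6 -0.69
 tool turn z -0.0 deg; shift after turn [0.02 0.02 0.78] | shift w/o turn [0.02 0.02 0.78]
```

View pics/w25.png

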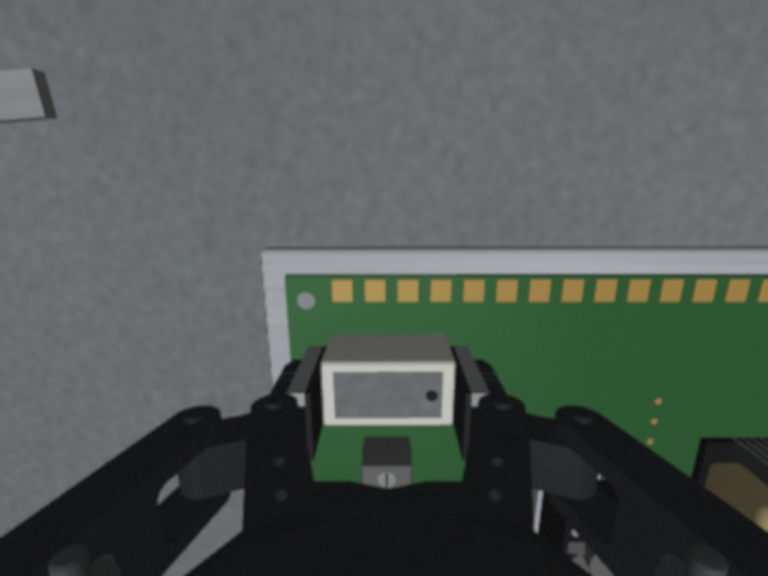

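In line with the terminal block (386 against 388). Setting the relay down.

Emit:
send_rows --rows '[0,0,0.5,0,0,0,3.8,0,0,0.3,0,0,0,3.8,0,0,0,0,0,0,3.8,0,0,0,0,0,0,3.8]'

```text
time_s: 33.2
tool_pos: [0.4961, -0.2671, 0.018]
ee_rot: [-0.037, 0.999, -0.0, 0.0]
wrist_force: [-1.6, 1.3, 5.9]
width: 0.512
```

Emit:
send_rows --rows '[0,0,0,0,0,0,6.2,0,0,0,0,0,0,6.2,0,0,0,0,0,0,6.2,0,0,-2,0,0,0,6.2,0,0,-4,0,0,0,6.2]'

```text
time_s: 33.83
tool_pos: [0.4941, -0.2657, 0.0751]
ee_rot: [-0.037, 0.999, 0.002, -0.002]
wrist_force: [0.4, -0.5, -0.5]
width: 0.723
```

Emit:
send_rows --rows '[0,0,-5,0,0,0,6.2,0,0,-5,0,0,0,6.2,4,3,-3,0,0,0,6.2,4,3,0,0,0,0,6.2,0,0,0,0,0,0,6.2]'

```text
time_s: 34.45
tool_pos: [0.4093, -0.2111, 0.207]
ee_rot: [-0.037, 0.999, 0.001, -0.001]
wrist_force: [0.8, -0.7, -0.5]
width: 0.726
```

Emit:
send_rows --rows '[0,0,0,0,0,0,6.2,0,0,0,0,0,0,6.2]'

```text
time_s: 34.7
tool_pos: [0.4127, -0.2137, 0.2072]
ee_rot: [-0.037, 0.999, -0.0, 0.0]
wrist_force: [0.4, -0.3, 0.0]
width: 0.725
```

```bash
python3 - <<'E'
from m import *
C=cam("wrist");np.savez("w26.npz",f=C[0],K=C[1],R=C[2],t=C[3])
go([.4964,-.2673,.0185],94.25)
cv2.imwrite("pics/w26.png",cv2.resize(C[0],(768,576),interpolation=cv2.INTER_CUBIC))
T=cam("top");np.savez("t26.npz",f=T[0],K=T[1],R=T[2],t=T[3]); cv2.imwrite("pics/t26.png",cv2.resize(T[0][105:235,90:410],None,fx=2.5,fy=2.5,interpolation=cv2.INTER_CUBIC))
S=cam("scene"); cv2.imwrite("pics/s26.png",cv2.resize(S[0][130:330,60:300],None,fx=3,fy=3,interpolation=cv2.INTER_CUBIC))
for n,p in(("low",(.585,.0921,.023)),("choke",(.5901,.1876,.016))):
    rc,m=blob(T,proj(T,[p[0],p[1],p[2]/2])[0],16,p[2]); print(n,rc)
E
```

```text
t=34.75 tcp [ 0.4126 -0.2136  0.2071] jaw 94.2 tilt 0.00 w 0.728 F [ 0.9 -0.1  0.6] q6 -0.70
 tool turn z -0.0 deg; shift after turn [-7.96 -5.97 18.86] | shift w/o turn [-7.96 -5.97 18.86]
low ((584.8759155273438, 92.11178588867188), (36.31725311279297, 33.691829681396484), 1.7739657163619995)
choke ((590.6428833007812, 187.05328369140625), (41.18741989135742, 41.13339614868164), 1.39260995388031)
```

View pics/w26.png

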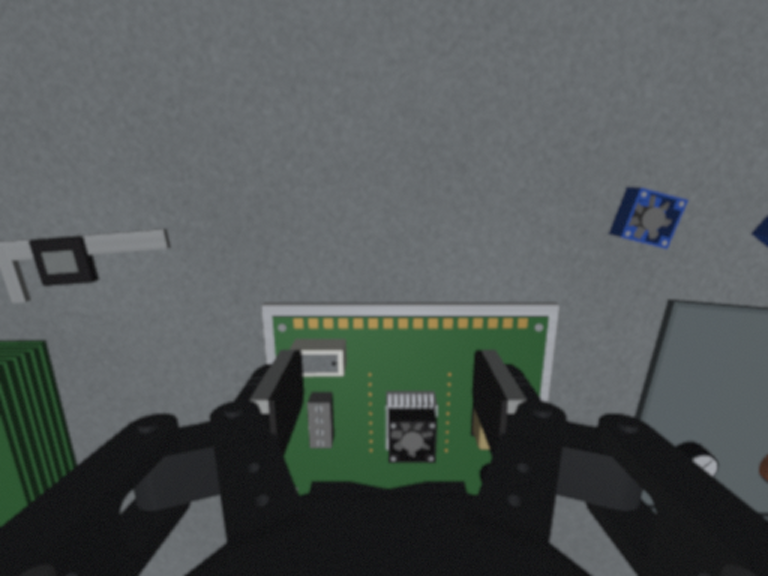

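View pics/t26.png

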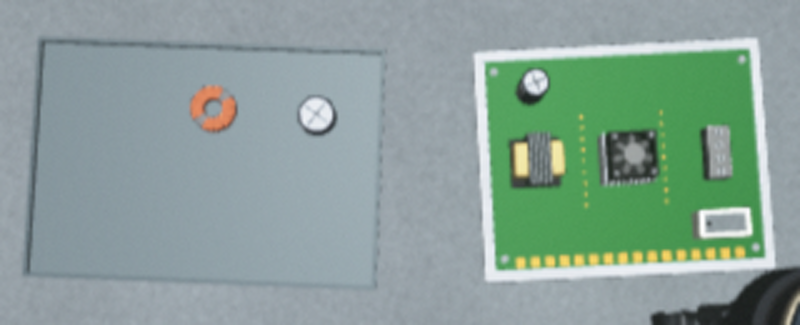

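View pics/s26.png

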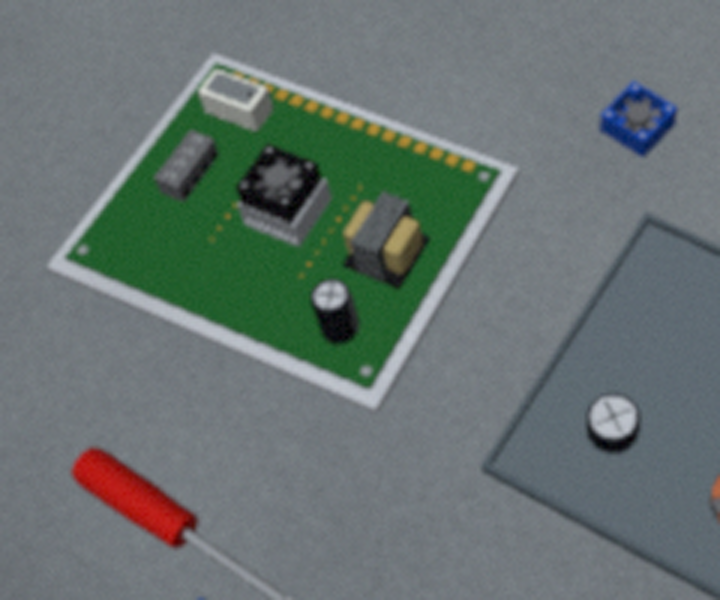

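Everything stands upright on the board. I'll check the relations in the top view: relay top (698-752, 208-239), tall cap top (535,82), terminal block (718,151), transformer core (541,158), fan (633,156), all in crop px.

```bash
python3 - <<'E'
from m import *
C=wcam("t26.npz")
def f(p,z): return ray(C,(np.array(p,float)+.5)/2.5-.5+[90,105],z)[:,:2].mean(0)
a=np.radians(4.25); X=np.array([np.cos(a),np.sin(a)]);Y=np.array([-X[1],X[0]])
rel=f([[698,214],[750,208],[752,234],[700,239]],.038); tall=f([[535,82]],.057); con=f([[718,151]],.032); tr=f([[541,158]],.052); fan=f([[633,156]],.057)
mid=(con+tr)/2
b=lambda v:np.round([v@X*1000,v@Y*1000],1)
print("relay-conn",b(rel-con),"tall-tr",b(tall-tr),"fan-mid",b(fan-mid),"conn-tr",b(con-tr))
E
```

```text
relay-conn [-64.5   0.3] tall-tr [65.5  2. ] fan-mid [-3.2  1.2] conn-tr [   0.9 -158.2]
```

All of these are inside the tolerances, so I'm handing the job in.

```bash
python3 - <<'E'
from h import *
print(arm.sign_off())
E
```

```text
the job is handed in; nothing more can be done
None
```

The layout is mocked up on the board as asked, and I handed it in at about 35 s of the 102 s allowed. Every part was released and the arm moved clear. Sign-off returned no verdict.

Final top-view measurements, in board axes:

| Part | Measured | Target |
|---|---|---|
| Relay from terminal block | −64.5 mm front-to-back, 0.3 mm sideways | −65 mm (±14), sideways within 12 mm |
| Tall capacitor from transformer | +65.5 mm front-to-back, 2 mm sideways | +64.5 mm (±14), sideways within 12 mm |
| Fan from the transformer/terminal block midpoint | −3.2 mm front-to-back, 1.2 mm sideways | no limit of its own |

- **Heat sink and fan:** the wrist views put the heat sink within about 2 mm of midway. The fan is centred on it to about 1 mm.
- **Parts left alone:** the low capacitor measured the same as at the start and the choke within 1 mm. The blue fans were not handled.
- **Upright and square:** all four parts look upright and square in the last pictures. I did not measure their tilt or final angles.

No check failed. The only disagreement is the fan's front-to-back position: about 3 mm off the midpoint from the coarse top view against about 1 mm from the wrist view. That is within the 2 mm calibration and pixel accuracy.

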